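Hook a shelf into a slotted bench rack and lock it

ROBOT

A 6-joint arm with a two-finger parallel gripper is mounted at the origin on a cart in front of the work surface, level with it; the furniture and walls round the work are solid. World frame = base frame: x ahead of the robot, y to its left, z up, the work surface at z = 0. Lengths are in m, angles in rad, forces in N, time in s.
With the tool pointing down it reaches from about 0.4 to 0.825 m from the base axis. Payload 7 kg.
Tool frame: the origin (TCP) lies between the finger pads; the fingertips stand ahead of it and the grasp point (between the pads) lies 6 mm ahead of it (ctrl.tcp_to_tips is the z of the fingertips in the tool frame, in m); z points along the fingers, x is the direction in which the jaws open and shut, and the axes are right-handed (so a half turn about z gives the same grasp; the last joint's range is limited). The gripper opens to 88 mm and grips with 3 to 60 N. Pads are 19 mm wide; open, the fingers measure 130 mm over their backs; the gripper's body (78 mm by 193 mm) begins 47 mm behind the grasp point.
Start: joints at [-0.994, 0.359, 0.012, 0, -1.224, -0.288], TCP at [0.192, -0.647, 0.252] pointing down, gripper open.
Joint ranges: [-3.07, 3.07], [-1.43, 2.12], [-1.02, 1.25], [-3.03, 1.67], [-3.05, -0], [-3.03, 3.03]. Speed limits (rad/s): [2.39, 2.39, 3.01, 3.14, 3.14, 3.14].

INTERFACE

Orientations are given as a 3x3 rotation matrix whose columns are the frame's x, y, z axes.
In Python, from bench import ctrl gives the robot as it stands.
- The arm moves only by the tool drive_tool, never from a script. Its arguments are lists of equal length, an entry for each row: "offset": the shift along the tool's x, y, z in mm, a list of three; "turn": the turn about the tool's z in degrees; "jaw": the finger opening in mm, from 0 to 87.6. In form: {"offset": [[dx, dy, dz], ...], "turn": [turn, ...], "jaw": [jaw, ...]}. A call has 1 to 10 rows; each row is the pose to reach, as a shift and turn from the pose commanded when the call began, along the tool's axes at that moment; what a row does not reach only later rows make up. A row lasts 1/8 s, in which the tool goes at most 62.5 mm and 10.7 degrees, less where a joint would pass 70% of its speed; a pose out of reach is approached as far as the arm can. A call with a gripper value outside its range is refused whole. The fingers move at their own pace and stop on an object; the grip force is fixed at half the most. Time passes only in rows, so rows that repeat a pose let the fingers close. It gives the time, the measured TCP pose, the force and the opening at its end, in the units of the state.
- ctrl.get_state(): the state, without advancing time (a new reading comes with each control period).
- ctrl.snapshot(name): name is "scene" or "top" or "wrist"; returns a dict with "image" (480x640x3 uint8, red, green, blue), "fovy" (degrees; the focal length in pixels is half the picture's height over the tangent of half this angle, whatever the lens; pixels are square), "cx", "cy" (the principal point, pixels), "cam_to_world" (4x4, takes a point from camera to world coordinates). Camera axes: x right, y up, looking along -z (the intrinsics and any distortion apply to the point x, -y, -z); pixel columns grow to the right and rows downward; lengths in m; the calibration is good to about 2 mm. A picture is of the moment at which its call begins. There is no depth.
- ctrl.hand_in(): hands the job in, once; it reports no verdict.
Trained networks look in the newest picture that a camera, given by its name, has taken for a name from the list of things; names that differ only in an ending like _2 or _b are one class to them, and where a whole thing is asked for, a point or a joint stands for the part that bears it (a point fixed in the world has none). Each returns a list of dicts, best first, with "score" (0 to 1); they miss things now and then, are a little off and sometimes report something else, mostly with a low value. They report only what shows in the picture. A call takes as long as a camera call.
- ctrl.recognise(thing, camera): "location" ([x, y, z] in m, in the coordinates of the camera as it stood for that picture, good to about 4 mm: the middle of the surface that is visible of it).
The state is a dict: "t": time; "joint_positions": joint angles; "joint_velocities": joint speeds; "tau": joint torques, N m; "ee_pos": TCP position; "ee_rot": TCP orientation; "wrist_force": force on the tool from outside, world axes, zero at the start; "ft_torque": the same for the moment, N m; "width": finger opening in m.
Only numpy, scipy, OpenCV 4.12 (cv2) and the standard library are available. Lean on these libraries where they do the work, as an engineer would, in place of code of your own. Each camera call takes 0.05 s, during which the arm holds its last target.

TASK

Fit the loose white shelf to the small slotted bench rack: put both of its rear hooks into the empty upper pair of slots and press it down slowly until it is fully home and the spring latch at each end has snapped shut, then let go. Feel for it rather than force it, or the hooks bend; leave the sample vials on the lower shelf and the other things on the desk where they are.

Things in the scene. Friction and masses are not known exactly. Their poses are not given: they have to be found in the camera images.
- shelf_center (a point): Grip point of the loose white sheet-metal shelf (154 long in y, 46 deep in x, 51 high, 0.2-0.4 kg), which starts standing on the desk like a low bridge; x to its rear (hook side), z up. Mid-length, 36 above its underside. Grip from above across x at mid-length: front and rear folds stand 21 before and behind this point, from 10 below to 9 above it; front lip to 15 above, rear fold 92 long. All in mm.
- shelf: The same loose shelf; origin at the centre of its underside, x to its rear, y to its left, z up. Behind each end is a flat white hook plate 30 mm wide (y), from the underside to 45 mm up, its rear face 25 mm behind the origin; a steel hook sticks out of each. The deck top is 45 mm above the underside; the rear face between the hook plates stands 4 mm forward of them.
- hook_left (a point): Seat point of the shelf's left (+y) hook: rear face of the hook plate, lower edge of the hook's neck. In the shelf's axes 25 mm behind, 62 mm left of and 3 mm below shelf_center. The neck is 7 mm high above this point and 6 mm wide. From 5 to 9.5 mm behind the plate a nose hangs down to 15 mm below this point; a barb at its foot reaches 14 mm behind the plate, tapering to 4 mm wide.
- hook_right (a point): The same point of the shelf's right hook (62 mm to the -y side). The whole hook is 22 mm high: from 15 mm below to 7 mm above this point.
- slot_left (a point): Left upper slot of the rack: middle of its lower edge on the front face of the left (+y) upright, 143.5 mm above the desk; x to the rear into the slot, z up. The slot is 9 mm wide and 33.5 mm high, in a 4 mm wall. A hook goes straight in with the shelf level and hook_left 20 to 26 mm (best 24) above this point, until the hook plate lies on the upright.
- slot_right (a point): The same point of the right (-y) upper slot, 124 mm from the left one. The gap between the uprights (94 mm) is open at this height, so a finger may pass there; the uprights end 43 mm above this point. The lower pair of slots, 90 mm below, already holds a like shelf with vials on it (their tops 28 mm below this point).
- rack: Small bench rack fixed to the desk: two aluminium channel uprights, 30 mm wide and 187 mm high, on a dark base plate (60 mm to the front, 28 mm to the rear, 176 mm wide), with a lower shelf in place. Origin on the desk midway between the uprights in the plane of their front faces; x to the rear, y to the left, z up. Slot points at x 0, y +62 and -62, z 143.5 mm.
- latch_left (a joint): Spring latch behind the left upper slot, on a catch bar that runs behind both uprights: a steel leaf on a pin, with a tooth at its foot. rad: 0 = shut; 0.04 to 0.09 while the barb of a hook pushes the tooth back on its way down; 0 again once the barb is past, the tooth then over it so that the shelf cannot lift. It snaps only in about the last millimetre before the hook meets its stop on the bar.
- latch_right (a joint): The same latch behind the right upper slot. The catch bar is level but clamped by hand: the hooks meet its stops, and rest locked, with hook_left and hook_right anywhere from 1 to 13 mm above the slot points, the same at both ends. So the end of the push must be felt.
- spring_left (a joint): Take-up spring beside the left stop, which holds the locked shelf tight against the tooth; m, 0 = free, about 0.0025 when locked, up to 0.006 when pressed. It bears on the hook over the last 4 mm: pressing home takes 8 to 11 N an end, 16 to 22 N in the middle; there the stop is hard. Over 45 N of the hooks on the bar bends them. Let go unlatched, the shelf springs up again.
- spring_right (a joint): The same take-up spring beside the right stop.
- vial_a: Screw-cap sample vial, 15 mm across, 43 mm high, standing on the lower shelf. Origin at its foot. Bystander.
- vial_b: A like vial on the lower shelf. Bystander.
- vial_c: A like vial at the other end of the lower shelf. Bystander.
- remote: Small black remote control, 88 x 40 x 7 mm, lying on the desk. Origin at the centre of its underside. Bystander.
- marker: Marker pen, 135 mm long, 16 mm high, lying on the desk. Bystander.
- screw_tin: Round tin for screws, 50 mm across, 18 mm high. Bystander.
- hex_keys: Hex keys in a holder, 67 x 52 x 17 mm. Bystander.
- solder_spool: Spool of solder, 52 mm across, 34 mm high. Bystander.

How it is judged:
On the way:
1. both hooks have been put through the upper slots, the hook plates on the uprights, with the shelf still raised (x of hook_left in the frame of rack between -0.006 and 0.003 m and z of hook_left in the frame of rack between 0.156 and 0.174 m and y of hook_left in the frame of rack between 0.057 and 0.067 m and x of hook_right in the frame of rack between -0.006 and 0.003 m and z of hook_right in the frame of rack between 0.156 and 0.174 m and y of hook_right in the frame of rack between -0.067 and -0.057 m), for 0.05 s.
At the end, for the whole second after the job is handed in: Both hooks sit locked in the upper slots: each hook point within 5 mm in depth and 4 mm sideways of its slot point and between 1 mm below and 15 mm above it, both latches shut (under 0.03 rad) over take-up springs that are still pressed in (over 1.5 mm), and the shelf is released and at rest (x of hook_left in the frame of rack between -0.005 and 0.005 m and y of hook_left in the frame of rack between 0.058 and 0.066 m and z of hook_left in the frame of rack between 0.1425 and 0.1585 m and value of joint each of latch_left, latch_right below 0.03 rad and value of joint each of spring_left, spring_right above 0.0015 m and x of hook_right in the frame of rack between -0.005 and 0.005 m and y of hook_right in the frame of rack between -0.066 and -0.058 m and z of hook_right in the frame of rack between 0.1425 and 0.1585 m and linear speed of shelf below 0.01 m/s); the robot touches nothing.
It fails at once if the hooks are pressed on the catch bar with more than 45 N (contact force between shelf and catch_bar above 45 N).
It fails at once if a vial on the lower shelf is knocked (moved more than 15 mm) (distance of any of vial_a, vial_b, vial_c from where it was at the start of the episode above 0.015 m).
It fails at once if another thing on the desk is disturbed (moved more than 15 mm) (distance of any of remote, marker, screw_tin, hex_keys, solder_spool from where it was at the start of the episode above 0.015 m).
It also fails if it takes over 42 s, if anything falls off the work surface, if the arm or the gripper's body presses on something with over 40 N, if the wrist force passes 120 N, or if a joint passes its speed limit or range.

## Working session

There is one attempt and no reset: what is moved stays moved. The work goes in short steps, Python scripts to look and compute and a tool call to move; the robot and the scene stay as the last step left them, time stands still between calls to the robot, and variables do not carry over. Pictures are saved under pics/ and viewed, and the job is handed in when it is done.

Besides the shell and the picture viewer there is one more tool, called as name(argument=value, ...), one argument or row to a line, values as JSON. drive_tool: Moves the arm, as the interface text tells. Its arguments: {"type":"object","properties":{"offset":{"type":"array"},"turn":{"type":"array"},"jaw":{"type":"array"}},"required":["offset","turn","jaw"]}

```bash
mkdir -p pics; ls; cat > h.py <<'E'
import numpy as np, cv2
from bench import ctrl
def snap(n,f):
    s=ctrl.snapshot(n); cv2.imwrite('pics/'+f+'.png',s['image'][:,:,::-1]); np.savez('pics/'+f+'.npz',**{k:np.array(v) for k,v in s.items()}); return s
def rec(thing,cam,s,k=2):
    T=np.array(s['cam_to_world'])
    for r in ctrl.recognise(thing,cam)[:k]:
        p=T@np.r_[r['location'],1]; print(cam,thing,round(r['score'],2),p[:3].round(4))
def proj(s,P):
    T=np.linalg.inv(np.array(s['cam_to_world'])); P=np.atleast_2d(P); c=(T[:3,:3]@P.T).T+T[:3,3]
    f=240/np.tan(np.radians(float(s['fovy']))/2)
    return np.c_[float(s['cx'])+f*c[:,0]/-c[:,2], float(s['cy'])-f*c[:,1]/-c[:,2]]
def ray(s,u,v):
    T=np.array(s['cam_to_world']); f=240/np.tan(np.radians(float(s['fovy']))/2)
    d=np.array([(u-float(s['cx']))/f,-(v-float(s['cy']))/f,-1]); d=T[:3,:3]@d
    return T[:3,3],d/np.linalg.norm(d)
def tri(*rs):
    A=0;b=0
    for o,d in rs:
        M=np.eye(3)-np.outer(d,d);A=A+M;b=b+M@o
    return np.linalg.solve(A,b)
E
python3 - <<'E'
from h import *
for n in ['scene','top','wrist']:
    s=snap(n,n+'0'); print(n,s['fovy'],s['cx'],s['cy'],[k for k in s]);print(np.array(s['cam_to_world']).round(3))
    for t in ['shelf_center','shelf','hook_left','hook_right','slot_left','slot_right','rack']: rec(t,n,s)
st=ctrl.get_state(); print(st, ctrl.tcp_to_tips)
E
```

```text
pics
scene 48.95292804102346 320.41369289500386 238.12577075181005 ['image', 'fovy', 'cx', 'cy', 'cam_to_world']
[[-0.805  0.315 -0.502 -0.129]
 [-0.593 -0.399  0.7    0.944]
 [ 0.02   0.861  0.508  0.75 ]
 [ 0.     0.     0.     1.   ]]
scene shelf_center 0.62 [ 0.4726 -0.0585  0.0466]
scene shelf 0.92 [ 0.47   -0.0566  0.0404]
scene shelf 0.65 [0.3539 0.1578 0.0169]
scene hook_left 0.78 [ 0.4753 -0.0561  0.0404]
scene hook_left 0.43 [0.4451 0.3282 0.0697]
scene hook_right 0.94 [ 0.4706 -0.0557  0.0413]
scene slot_left 0.65 [0.4411 0.3296 0.0743]
scene slot_right 0.78 [0.4427 0.3312 0.0676]
scene rack 0.97 [0.4419 0.33   0.0716]
top 51.870011016157854 319.6056465432059 240.81414309205337 ['image', 'fovy', 'cx', 'cy', 'cam_to_world']
[[ 0.012  0.996 -0.085  0.404]
 [-1.     0.014  0.015  0.115]
 [ 0.016  0.085  0.996  1.293]
 [ 0.     0.     0.     1.   ]]
top shelf_center 0.84 [ 0.4807 -0.0852  0.0451]
top shelf 0.74 [ 0.4811 -0.0865  0.0423]
top hook_left 0.94 [ 0.4827 -0.0859  0.0493]
top hook_right 0.23 [ 0.5875 -0.2042  0.0142]
top slot_left 0.85 [0.4603 0.2793 0.0688]
top slot_
[... 400 characters left out ...]
065e-06,
       -1.22411841e+00, -2.88105394e-01]), 'joint_velocities': array([ 0.00045094, -0.00044807, -0.00077018,  0.00013851,  0.00150314,
       -0.00066313]), 'tau': array([-5.42678790e-04, -5.82394803e+01,  2.93293655e+01,  7.00194910e+00,
        1.25771610e-02, -2.45110112e-05]), 'ee_pos': array([ 0.19222393, -0.64701663,  0.25155904]), 'ee_rot': array([[-2.84820596e-01,  9.58580840e-01, -2.13344240e-05],
       [ 9.58580840e-01,  2.84820597e-01,  2.28120979e-05],
       [ 2.79437233e-05, -1.39534147e-05, -1.00000000e+00]]), 'wrist_force': array([ 0.16412411, -0.30049731,  0.88649287]), 'ft_torque': array([ 0.02111056,  0.00035138, -0.01717904]), 'width': 0.08730109785068214} 0.025
```

View pics/scene0.png

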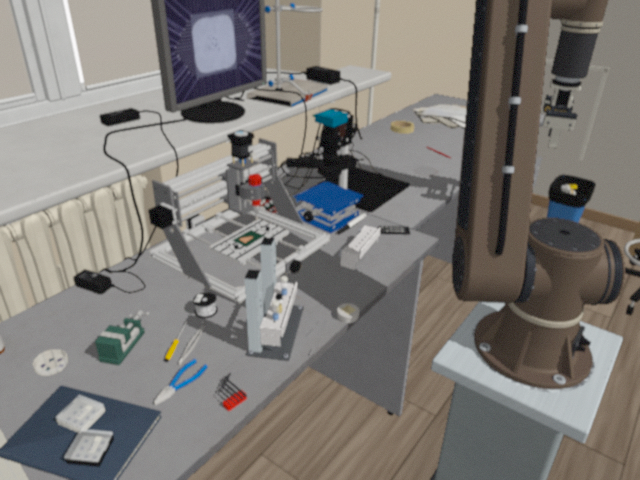

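View pics/top0.png

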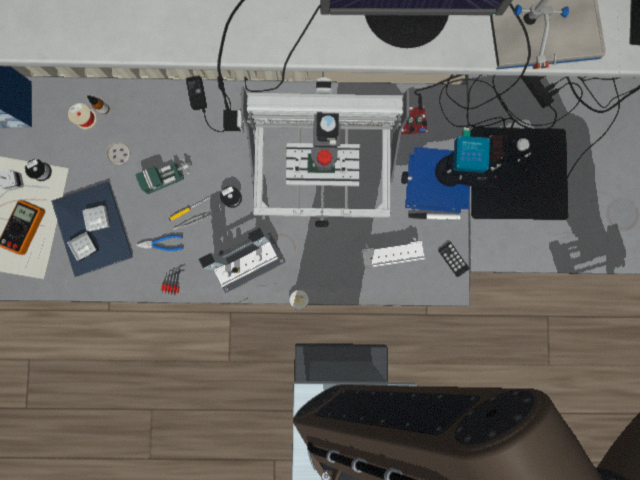

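```bash
python3 - <<'E'
import cv2
a=cv2.imread('pics/top0.png'); s=cv2.imread('pics/scene0.png')
cv2.imwrite('pics/c1.png',cv2.resize(a[225:285,360:440],None,fx=10,fy=10,interpolation=2))
cv2.imwrite('pics/c2.png',cv2.resize(a[220:300,190:290],None,fx=7.5,fy=7.5,interpolation=2))
cv2.imwrite('pics/c3.png',cv2.resize(s[230:360,240:320],None,fx=4.5,fy=4.5,interpolation=2))
cv2.imwrite('pics/c4.png',cv2.resize(s[215:275,330:420],None,fx=8,fy=8,interpolation=2))
E
```

```text
(no output)
```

View pics/c1.png

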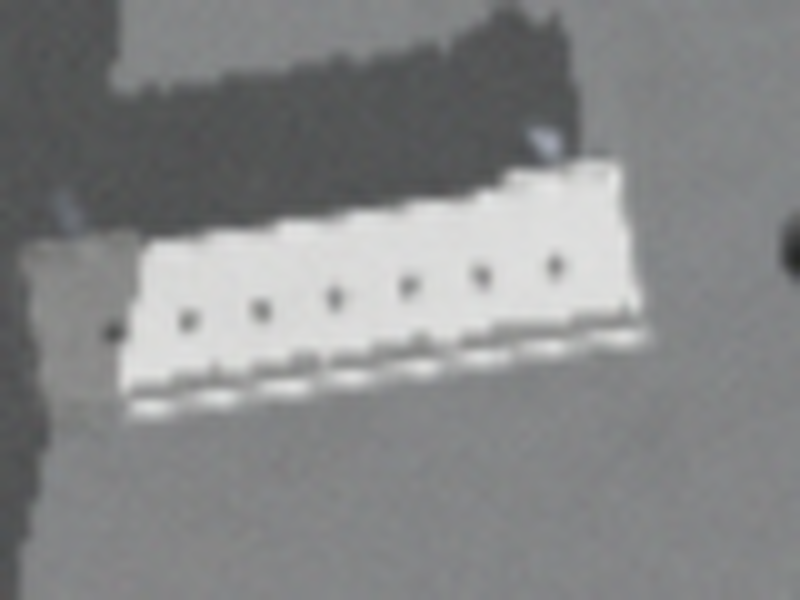

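View pics/c2.png

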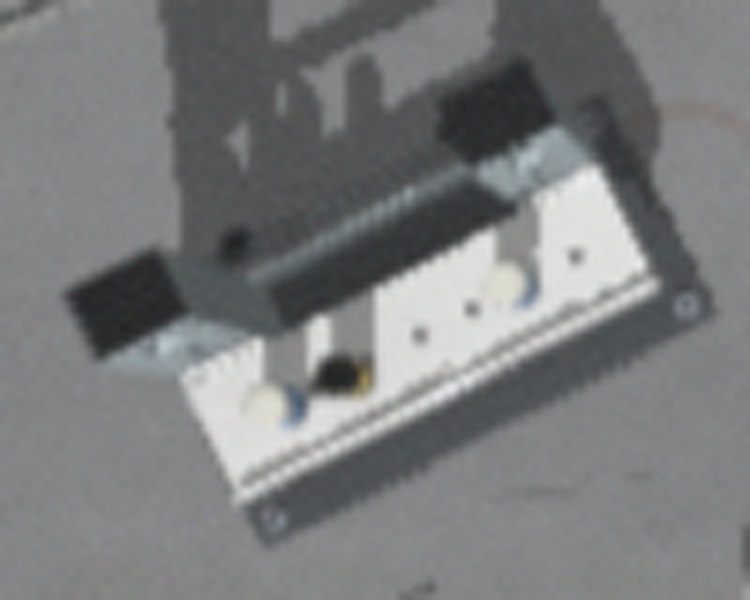

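View pics/c3.png

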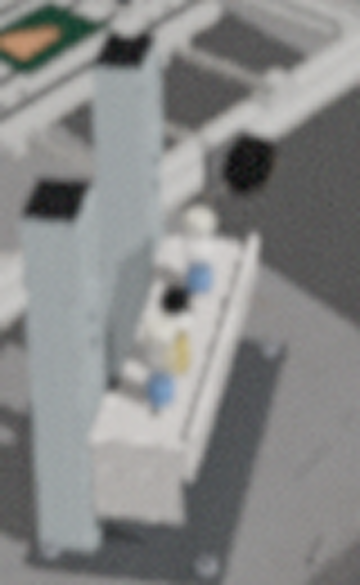

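View pics/c4.png

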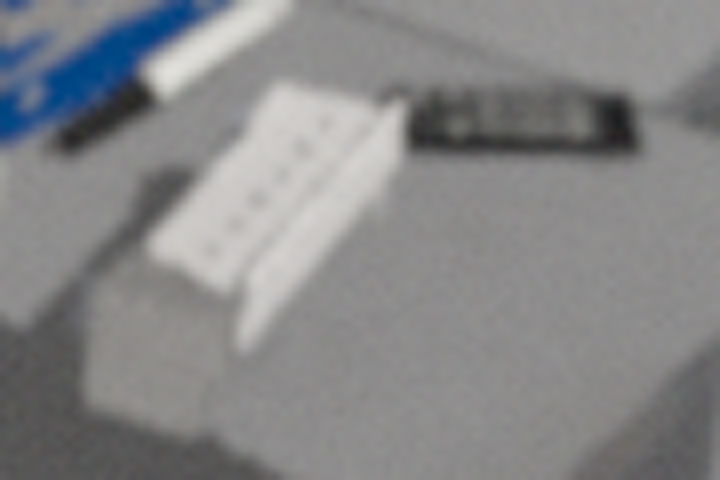

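drive_tool(
  offset=[
    [45,43,0],
    [90,87,0],
    [136,131,0],
    [182,174,0],
    [228,218,0],
    [274,262,0],
    [320,305,0],
    [365,349,0],
    [411,392,0],
    [457,436,0],
  ],
  turn=[-8,-16,-25,-33,-41,-49,-57,-66,-74,-82],
  jaw=[87,87,87,87,87,87,87,87,87,87],
)

```text
t: 2.45
ee_pos: [0.4775, -0.0889, 0.2521]
ee_rot: [[-0.988, -0.154, 0.001], [-0.154, 0.988, 0.0], [-0.001, -0.0, -1.0]]
wrist_force: [1.4, -1.1, 0.5]
width: 0.0869
```

drive_tool(
  offset=[
    [0,0,0],
    [0,0,0],
  ],
  turn=[0,0],
  jaw=[87,87],
)

```text
t: 2.7
ee_pos: [0.4767, -0.0907, 0.2515]
ee_rot: [[-0.989, -0.149, -0.0], [-0.149, 0.989, -0.0], [0.0, 0.0, -1.0]]
wrist_force: [0.1, -0.2, -0.4]
width: 0.0873
```

```bash
python3 - <<'E'
from h import *
s=snap('wrist','w1'); st=ctrl.get_state(); print(st['t'],st['ee_pos'],st['ee_rot'].round(4))
E
```

```text
2.75 [ 0.47648272 -0.09133889  0.25152347] [[-9.890e-01 -1.477e-01 -2.000e-04]
 [-1.477e-01  9.890e-01 -0.000e+00]
 [ 2.000e-04  0.000e+00 -1.000e+00]]
```

View pics/w1.png

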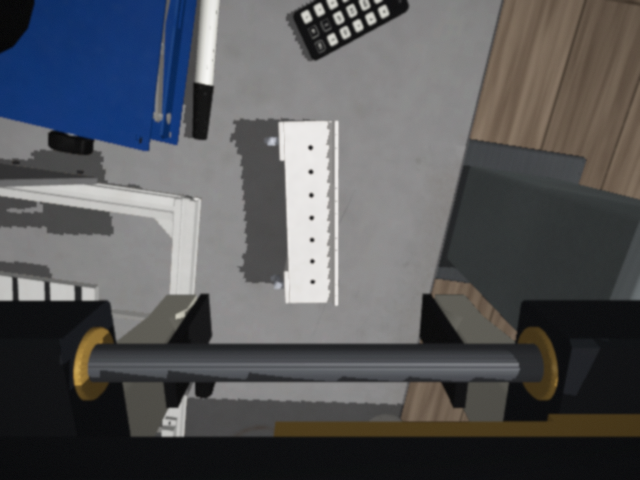

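```bash
python3 - <<'E'
from h import *
s=np.load('pics/w1.npz'); print(s['cam_to_world'].round(3))
a=cv2.imread('pics/w1.png'); cv2.imwrite('pics/c5.png',cv2.resize(a[110:310,250:350],None,fx=3,fy=3,interpolation=2)); cv2.imwrite('pics/c6.png',cv2.resize(a[110:160,255:345],None,fx=8,fy=8,interpolation=2));cv2.imwrite('pics/c7.png',cv2.resize(a[260:310,255:345],None,fx=8,fy=8,interpolation=2))
E
```

```text
[[-0.989  0.143  0.044  0.488]
 [-0.149 -0.948 -0.283 -0.168]
 [ 0.001 -0.286  0.958  0.384]
 [ 0.     0.     0.     1.   ]]
```

View pics/c6.png

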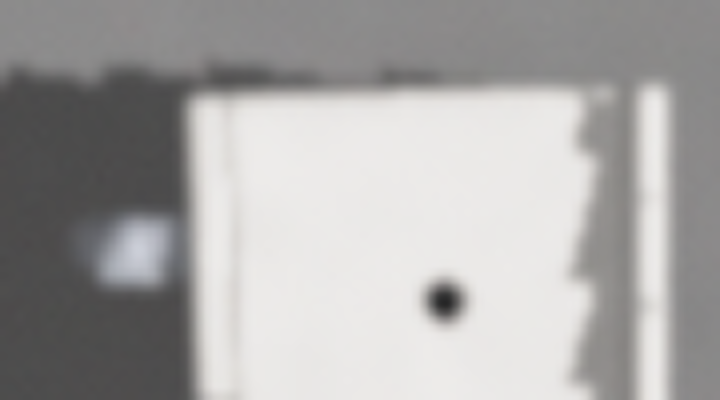

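View pics/c7.png

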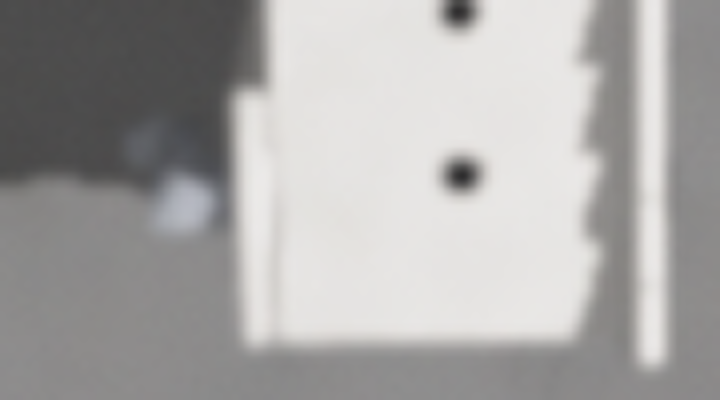

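```bash
cat >> h.py <<'E'
def atz(s,u,v,z):
    o,d=ray(s,u,v); return o+d*(z-o[2])/d[2]
E
python3 - <<'E'
from h import *
s=np.load('pics/w1.npz')
R=atz(s,278.4,122.1,.045);L=atz(s,285.6,303.5,.045);FR=atz(s,338.5,121,.051);FL=atz(s,338,305.9,.051)
for a,b in((R,L),(FR,FL)):
    d=b-a; print(a.round(4),b.round(4),np.linalg.norm(d),np.degrees(np.arctan2(-d[0],d[1])))
    print((a+b)/2)
d=L-R;th=np.arctan2(-d[0],d[1]);x=np.array([np.cos(th),np.sin(th),0])
print('center',(L+R)/2-x*.025,(FL+FR)/2+x*.021, ((FL+FR)/2-(L+R)/2)@x)
t=np.load('pics/top0.npz')
# rack in the top image: upright tops z .187; base corners
def t_(u,v,z): 
    p=atz(t,190+u/7.5,220+v/7.5,z); print(p.round(4)); return p
print('tops');a=t_(100,357,.187);b=t_(183,308,.187);c=t_(472,163,.187);e=t_(555,118,.187)
d=a-e;th=np.arctan2(-d[0],d[1]);print(np.degrees(th),np.linalg.norm(d),(a+b+c+e)/4)
E
```

```text
[ 0.5156 -0.1621  0.045 ] [ 0.4902 -0.0108  0.045 ] 0.15341363489361168 9.51022412214733
[ 0.50291179 -0.08648798  0.045     ]
[ 0.4699 -0.1699  0.051 ] [ 0.445  -0.0181  0.051 ] 0.1537847736541483 9.333805900824755
[ 0.45743863 -0.09400464  0.051     ]
center [ 0.47825539 -0.09061857  0.045     ] [ 0.47815001 -0.09053495  0.051     ] -0.04609011438498639
tops
[0.4352 0.3571 0.187 ]
[0.4501 0.3329 0.187 ]
[0.4946 0.248  0.187 ]
[0.5085 0.2235 0.187 ]
28.755702601831047 0.1523651817809158 [0.47211464 0.29036999 0.187     ]
```

drive_tool(
  offset=[
    [6,58,-10],
    [12,116,-20],
    [18,174,-30],
    [25,232,-40],
    [31,290,-50],
    [37,348,-50],
    [44,407,-50],
    [44,407,-50],
    [44,407,-50],
  ],
  turn=[-3,-6,-9,-12,-15,-18,-19.5,-19.5,-19.5],
  jaw=[87,87,87,87,87,87,87,87,87],
)

```text
t: 3.88
ee_pos: [0.3732, 0.3039, 0.3014]
ee_rot: [[-0.883, -0.469, -0.0], [-0.469, 0.883, -0.001], [0.0, -0.0, -1.0]]
wrist_force: [0.2, -0.4, -0.1]
width: 0.0869
```

```bash
python3 - <<'E'
from h import *
s=snap('wrist','w2'); st=ctrl.get_state(); print(st['t'],st['ee_pos'],st['ee_rot'].round(4), st['wrist_force'])
E
```

```text
3.925 [0.37333219 0.30356433 0.30155837] [[-8.835e-01 -4.683e-01 -1.000e-04]
 [-4.683e-01  8.835e-01 -2.000e-04]
 [ 2.000e-04 -1.000e-04 -1.000e+00]] [0.60337981 0.59340513 0.03369409]
```

View pics/w2.png

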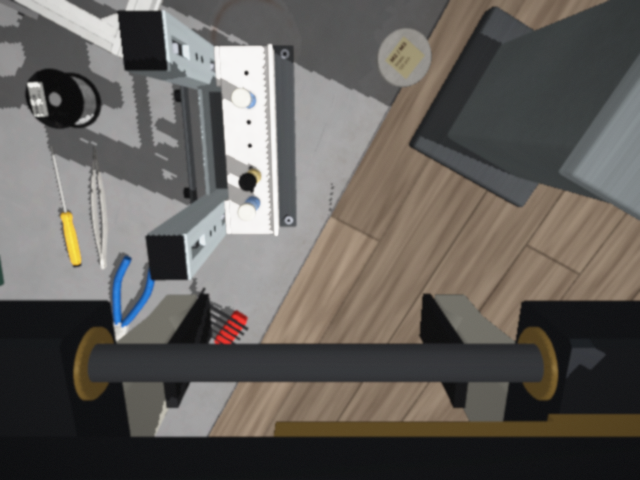

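drive_tool(
  offset=[
    [-45,15,0],
    [-90,30,0],
    [-90,30,0],
    [-90,30,0],
  ],
  turn=[0,0,0,0],
  jaw=[87,87,87,87],
)

```text
t: 4.42
ee_pos: [0.4387, 0.3722, 0.3013]
ee_rot: [[-0.884, -0.468, -0.001], [-0.468, 0.884, -0.001], [0.001, -0.0, -1.0]]
wrist_force: [-0.2, -0.3, -0.0]
width: 0.0867
```

```bash
python3 - <<'E'
from h import *
s=snap('wrist','w3'); st=ctrl.get_state(); print(st['t'],st['ee_pos'],st['ee_rot'].round(4), st['wrist_force'])
for f in('w2','w3'):
    a=cv2.imread(f'pics/{f}.png'); c=a[0:300,100:400]; cv2.imwrite(f'pics/{f}c.png',cv2.resize(c,(600,600),interpolation=2))
a=cv2.imread('pics/w2.png')
cv2.imwrite('pics/c8.png',cv2.resize(a[0:80,110:230],None,fx=6.5,fy=6.5,interpolation=2))
cv2.imwrite('pics/c9.png',cv2.resize(a[200:290,135:245],None,fx=6.5,fy=6.5,interpolation=2))
E
```

```text
4.475 [0.43842843 0.37224195 0.30174353] [[-8.835e-01 -4.685e-01 -1.000e-04]
 [-4.685e-01  8.835e-01 -0.000e+00]
 [ 1.000e-04  0.000e+00 -1.000e+00]] [-0.70337029 -0.05118534  0.15389438]
```

View pics/c8.png

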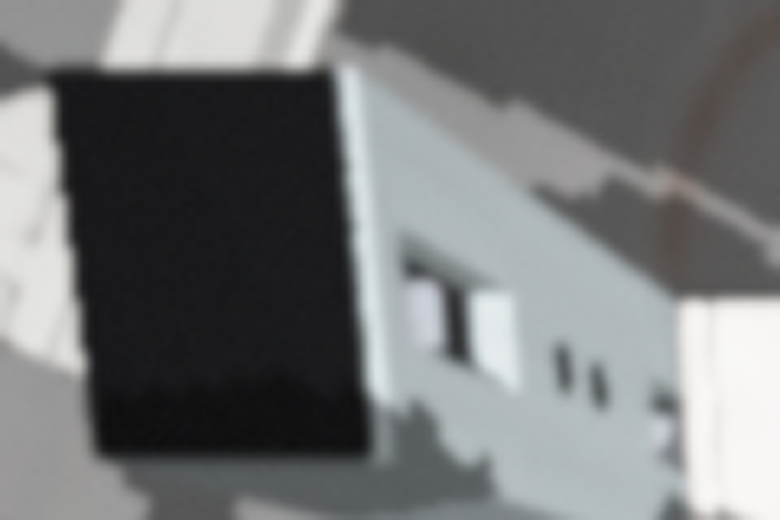

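View pics/c9.png

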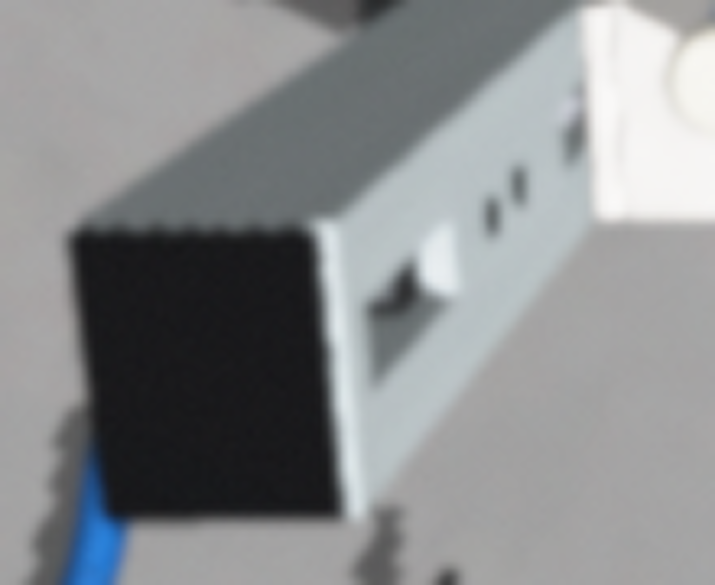

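View pics/w3.png

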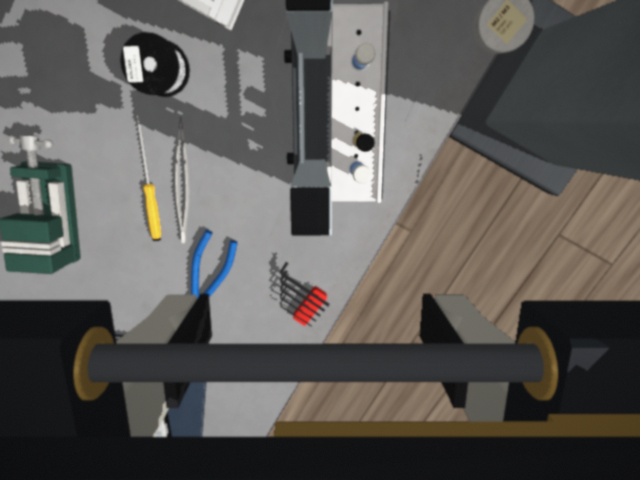

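```bash
python3 - <<'E'
from h import *
a=cv2.imread('pics/w3.png')
cv2.imwrite('pics/c10.png',cv2.resize(a[0:70,270:370],None,fx=7.5,fy=7.5,interpolation=2))
cv2.imwrite('pics/c11.png',cv2.resize(a[165:245,270:370],None,fx=7.5,fy=7.5,interpolation=2))
E
```

```text
(no output)
```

View pics/c10.png

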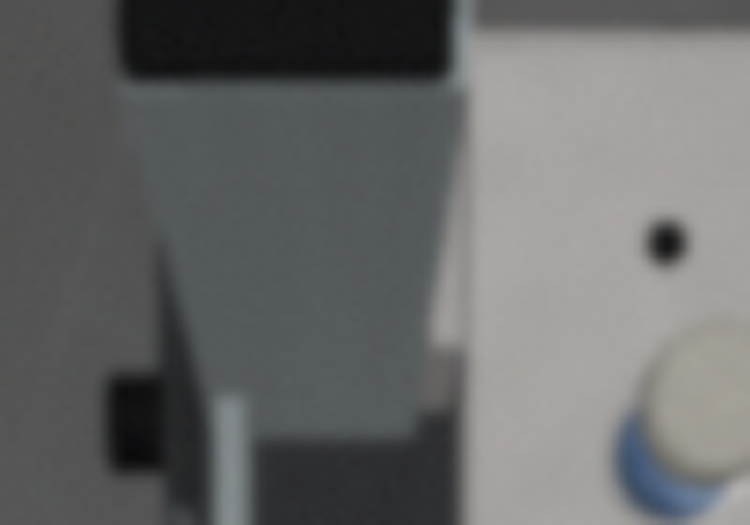

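View pics/c11.png

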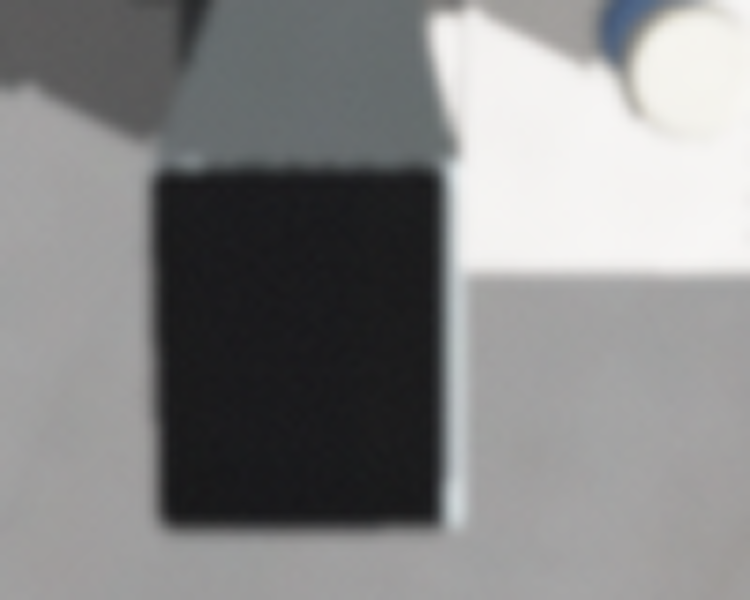

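```bash
python3 - <<'E'
from h import *
from scipy.optimize import least_squares
s2=np.load('pics/w2.npz');s3=np.load('pics/w3.npz')
O=[(s2,'LO',191.6,279.4),(s2,'LI',187.3,234.2),(s2,'RI',170,62.3),(s2,'RO',164.2,10),(s3,'LO',332,235.4),(s3,'LI',331.1,186.7),(s3,'RI',332,11.3)]
Y=dict(LO=.077,LI=.047,RI=-.047,RO=-.077)
def W(p,q): 
    c,s=np.cos(p[2]),np.sin(p[2]); return np.array([p[0]+c*q[0]-s*q[1],p[1]+s*q[0]+c*q[1],q[2]])
def f(p): return np.concatenate([proj(s,W(p,(0,Y[k],p[3])))[0]-(u,v) for s,k,u,v in O])
for fix in (0,1):
    g=(lambda p:f(np.r_[p[:3],.187])) if fix else f
    r=least_squares(g,[.47,.29,.45,.187]); p=r.x; print(p.round(4),np.degrees(p[2]),r.fun.round(1))
    q=p.copy()
    print('slots pred',[proj(s2,W(q,(0,y,.1435)))[0].round(1) for y in(.062,-.062)], proj(s2,W(q,(-.06,-.088,0.004)))[0],proj(s2,W(q,(-.06,.088,.004)))[0])
for a,b in (((191.6,279.4),(332,235.4)),((187.3,234.2),(331.1,186.7)),((170,62.3),(332,11.3))): print(tri(ray(s2,*a),ray(s3,*b)).round(4))
E
```

```text
[0.4702 0.29   0.4971 0.1838] 28.482593646788562 [-0.7 -0.6 -1.  -0.8 -0.2  6.9 -0.5 -1.5  0.3 -1.3  1.3 -1.1  0.7 -1.8]
slots pred [array([204.8, 238.9]), array([188.3,  51.1])] [292.73274974  43.69109799] [296.76225794 226.11846723]
[0.4697 0.2898 0.4943 0.187 ] 28.322470819246867 [-1.7  1.2 -1.9  0.5 -0.9  6.2 -1.2 -3.1  1.   0.1  2.2 -0.3  2.2 -3.3]
slots pred [array([205.3, 238.9]), array([189.4,  51.1])] [293.56278534  43.89008406] [297.03212298 226.27778092]
[0.433  0.3589 0.1819]
[0.4476 0.3328 0.1803]
[0.4943 0.247  0.1783]
```

```bash
python3 - <<'E'
from h import *
t=np.load('pics/top0.npz');w=np.load('pics/w1.npz')
o,d=ray(t,390,216);o2,d2=ray(w,200,199);print(tri((o,d),(o2,d2)))
for z in(0,.03,.06,.09): print(z,atz(t,390,216,z),atz(w,200,199,z))
R=ctrl.get_state()['ee_rot'];p=ctrl.get_state()['ee_pos']
print(R.T@(np.array([.4782,-.0906,.18])-p)*1000, np.degrees(np.arctan2(-R[1,0],-R[0,0])))
E
```

```text
[ 0.57958252 -0.08685751  0.01731605]
0 [ 0.58326789 -0.08998922  0.        ] [ 0.58254208 -0.08270157  0.        ]
0.03 [ 0.57911165 -0.08524398  0.03      ] [ 0.5751429  -0.08937303  0.03      ]
0.06 [ 0.5749554  -0.08049874  0.06      ] [ 0.56774371 -0.09604449  0.06      ]
0.09 [ 0.57079916 -0.0757535   0.09      ] [ 0.56034453 -0.10271595  0.09      ]
[ 181.69200404 -427.53895244  121.75549129] 27.93714456458602
```

drive_tool(
  offset=[
    [23,-53,0],
    [46,-106,0],
    [68,-160,10],
    [91,-214,30],
    [114,-267,55],
    [136,-320,80],
    [159,-374,100],
    [182,-428,122],
    [182,-428,122],
    [182,-428,122],
  ],
  turn=[2.5,5,7.5,10,12.5,15,18.5,18.5,18.5,18.5],
  jaw=[87,87,87,87,87,87,87,87,87,87],
)

```text
t: 5.72
ee_pos: [0.4784, -0.0901, 0.1803]
ee_rot: [[-0.986, -0.164, 0.001], [-0.164, 0.986, 0.0], [-0.001, -0.0, -1.0]]
wrist_force: [0.5, 0.6, 0.8]
width: 0.087
```

```bash
python3 - <<'E'
from h import *
s=snap('wrist','w4'); st=ctrl.get_state(); print(st['t'],st['ee_pos'],st['ee_rot'].round(4), st['wrist_force'])
E
```

```text
5.775 [ 0.47874041 -0.08932415  0.1805097 ] [[-9.862e-01 -1.658e-01  1.800e-03]
 [-1.658e-01  9.862e-01  3.000e-04]
 [-1.800e-03 -0.000e+00 -1.000e+00]] [-0.11030378  0.35507598  0.76621082]
```

View pics/w4.png

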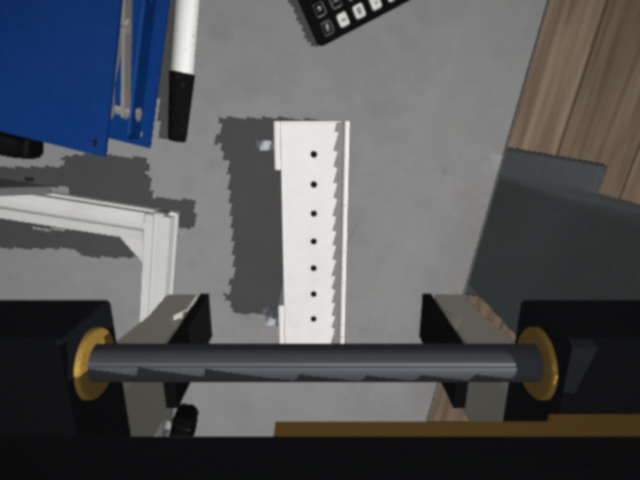

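```bash
python3 - <<'E'
from h import *
w=np.load('pics/w1.npz');v=np.load('pics/w4.npz')
print(tri(ray(w,278.4,122.1),ray(v,274,122)),tri(ray(w,338.5,121),ray(v,350,121.5)),atz(v,274,122,.045),atz(v,350,121.5,.051))
p=ctrl.get_state(); print(p['ee_rot'].T@(np.array([.4782,-.0906,.042])-p['ee_pos'])*1000)
E
```

```text
[ 0.51605929 -0.16186165  0.03865569] [ 0.46966048 -0.16983127  0.04661851] [ 0.51542534 -0.16182088  0.045     ] [ 0.46999417 -0.16971706  0.051     ]
[  0.99521359  -1.16334431 138.50816886]
```

drive_tool(
  offset=[
    [0,0,50],
    [0,0,95],
    [0,0,125],
    [0,0,138],
    [0,0,138],
    [0,0,138],
    [0,0,138],
    [0,0,138],
    [0,0,138],
    [0,0,138],
  ],
  turn=[0,0,0,0,0,0,0,0,0,0],
  jaw=[87,87,87,87,30,30,30,30,30,30],
)

```text
t: 7.02
ee_pos: [0.479, -0.0895, 0.0419]
ee_rot: [[-0.986, -0.166, 0.001], [-0.166, 0.986, 0.0], [-0.001, -0.0, -1.0]]
wrist_force: [-1.2, 0.9, 4.0]
width: 0.042
```

drive_tool(
  offset=[
    [0,0,-5],
    [0,0,-20],
    [0,0,-60],
    [0,0,-110],
    [0,0,-160],
    [0,0,-180],
    [0,0,-180],
    [0,0,-180],
  ],
  turn=[0,0,0,0,0,0,0,0],
  jaw=[30,30,30,30,30,30,30,30],
)

```text
t: 8.02
ee_pos: [0.4778, -0.0895, 0.2203]
ee_rot: [[-0.986, -0.165, -0.002], [-0.165, 0.986, 0.0], [0.002, 0.001, -1.0]]
wrist_force: [-0.5, -0.7, -2.2]
width: 0.0418
```

```bash
python3 - <<'E'
from h import *
s=snap('wrist','w5'); st=ctrl.get_state(); print(st['t'],st['ee_pos'],st['ee_rot'].round(4), st['wrist_force'],st['ft_torque'],st['width'])
E
```

```text
8.075 [ 0.47784705 -0.08955112  0.2200878 ] [[-9.862e-01 -1.656e-01 -2.600e-03]
 [-1.656e-01  9.862e-01 -1.000e-04]
 [ 2.600e-03  3.000e-04 -1.000e+00]] [-0.53885041 -0.3190476  -2.3089797 ] [-0.0078629   0.10655584 -0.00809063] 0.041930834280959874
```

View pics/w5.png

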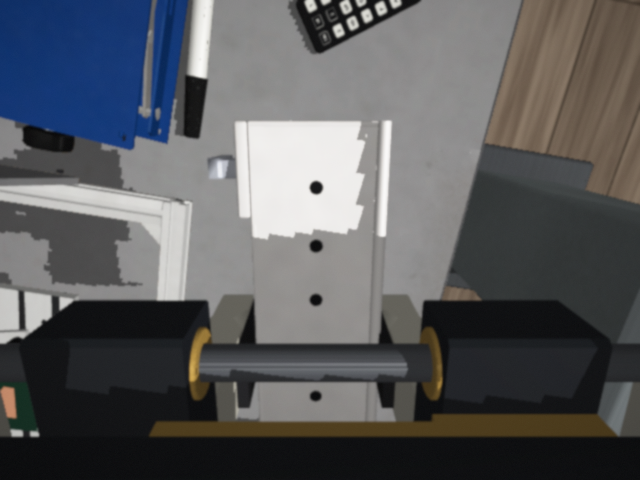

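```bash
python3 - <<'E'
from h import *
a=cv2.imread('pics/w5.png')
cv2.imwrite('pics/c12.png',cv2.resize(a[105:255,195:405],None,fx=3.8,fy=3.8,interpolation=2))
s=np.load('pics/w5.npz');st=ctrl.get_state();p=st['ee_pos'];R=st['ee_rot']
g=p+R@np.array([0,0,.006]); 
for th in(9.4,9.53):
    th=np.radians(th);x=np.array([np.cos(th),np.sin(th),0]);y=np.array([-x[1],x[0],0]);z=np.array([0,0,1.])
    for q in((25,-77,9),(25,-47,9),(-21,-77,15),(25,-62,4)): print(q,proj(s,g+(x*q[0]+y*q[1]+z*q[2])/1000)[0].round(1))
E
```

```text
(25, -77, 9) [229.8 123.4]
(25, -47, 9) [235.1 221.9]
(-21, -77, 15) [388.3 124. ]
(25, -62, 4) [235.5 172.3]
(25, -77, 9) [229.2 123.6]
(25, -47, 9) [234.8 222.1]
(-21, -77, 15) [387.7 123.8]
(25, -62, 4) [235.  172.5]
```

View pics/c12.png

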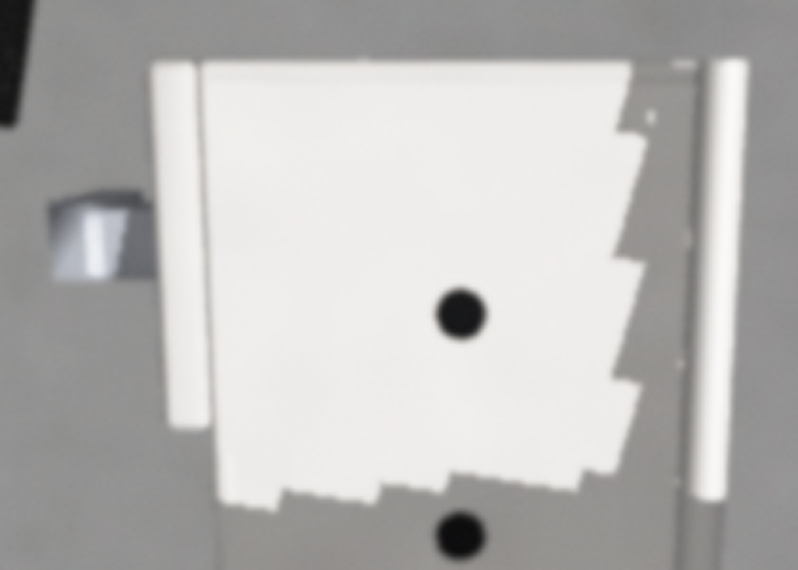

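```bash
cat >> h.py <<'E'
RACK=np.array([.470,.290]); YAW=np.radians(28.4); SH=np.array([.0014,-.0008,.006])
def go(hx,hy,hz,yaw=None):
    """tool shift (mm) and turn to put mid hook point at rack (hx,hy,hz), m"""
    yaw=YAW if yaw is None else yaw
    st=ctrl.get_state();p=st['ee_pos'];R=st['ee_rot']
    c,s=np.cos(YAW),np.sin(YAW); cx=np.cos(yaw);sx=np.sin(yaw)
    ex=np.array([cx,sx,0]);ey=np.array([-sx,cx,0])
    hook=np.r_[RACK,0]+np.array([c*hx-s*hy,s*hx+c*hy,hz])
    cen=hook-ex*.025+np.array([0,0,.003])
    Rt=np.c_[-ex,ey,[0,0,-1]]
    tcp=cen-Rt@SH
    cur=np.arctan2(-R[1,0],-R[0,0])
    Rn=np.c_[[-np.cos(cur),-np.sin(cur),0],[-np.sin(cur),np.cos(cur),0],[0,0,-1]]
    print('t',round(st['t'],2),'F',st['wrist_force'].round(1),'M',st['ft_torque'].round(2),'shift',(Rn.T@(tcp-p)*1000).round(1),'turn',round(-np.degrees(yaw-cur),2),'tcp',tcp.round(4))
def where():
    st=ctrl.get_state();p=st['ee_pos'];R=st['ee_rot']
    cen=p+R@SH; h=cen+R@np.array([-.025,0,.003]); d=h[:2]-RACK;c,s=np.cos(YAW),np.sin(YAW)
    cur=np.arctan2(-R[1,0],-R[0,0])
    print('t',round(st['t'],2),'hook rack mm',np.array([c*d[0]+s*d[1],-s*d[0]+c*d[1],h[2]]).round(4)*1000,'yaw err',round(np.degrees(cur-YAW),2),'tilt',R[2].round(4),'F',st['wrist_force'].round(1),'M',st['ft_torque'].round(2))
E
python3 - <<'E'
from h import *
go(-.045,0,.2); where()
E
```

```text
t 8.07 F [-0.5 -0.3 -2.3] M [-0.01  0.11 -0.01] shift [ 10.1 354.2  11.1] turn -18.87 tcp [0.4093 0.2581 0.209 ]
t 8.07 hook rack mm [-151.6 -346.   211. ] yaw err -18.87 tilt [ 2.6e-03  3.0e-04 -1.0e+00] F [-0.5 -0.3 -2.3] M [-0.01  0.11 -0.01]
```

drive_tool(
  offset=[
    [0,40,0],
    [0,90,0],
    [0,140,0],
    [0,190,0],
    [0,240,0],
    [3,285,5],
    [6,320,8],
    [8,342,10],
    [10,354,11],
    [10,354,11],
  ],
  turn=[-3,-6,-9,-12,-15,-17,-18.9,-18.9,-18.9,-18.9],
  jaw=[30,30,30,30,30,30,30,30,30,30],
)

```text
t: 9.32
ee_pos: [0.4098, 0.2579, 0.2097]
ee_rot: [[-0.879, -0.477, -0.001], [-0.477, 0.879, -0.001], [0.002, -0.001, -1.0]]
wrist_force: [-0.1, 0.1, -2.2]
width: 0.0417
```

drive_tool(
  offset=[
    [0,0,0],
  ],
  turn=[0],
  jaw=[30],
)

```text
t: 9.45
ee_pos: [0.4102, 0.2572, 0.2103]
ee_rot: [[-0.879, -0.476, -0.0], [-0.476, 0.879, -0.001], [0.001, -0.0, -1.0]]
wrist_force: [-0.1, 0.1, -1.6]
width: 0.0419
```

```bash
python3 - <<'E'
from h import *
where(); s=snap('wrist','w6'); snap('scene','s6')
a=cv2.imread('pics/w6.png')
cv2.imwrite('pics/c13.png',cv2.resize(a[0:200,120:400],None,fx=2.8,fy=2.8,interpolation=2))
a=cv2.imread('pics/s6.png')
cv2.imwrite('pics/c14.png',cv2.resize(a[200:360,200:350],None,fx=3.7,fy=3.7,interpolation=2))
go(-.03,0,.1675)
E
```

```text
t 9.45 hook rack mm [-44.6  -1.2 201.3] yaw err 0.02 tilt [ 7.e-04 -4.e-04 -1.e+00] F [-0.1  0.1 -1.6] M [-0.04  0.14  0.  ]
t 9.55 F [ 0.3  0.4 -2.5] M [-0.03  0.09  0.01] shift [-14.4   1.3  34. ] turn -0.0 tcp [0.4225 0.2652 0.1765]
```

View pics/c13.png

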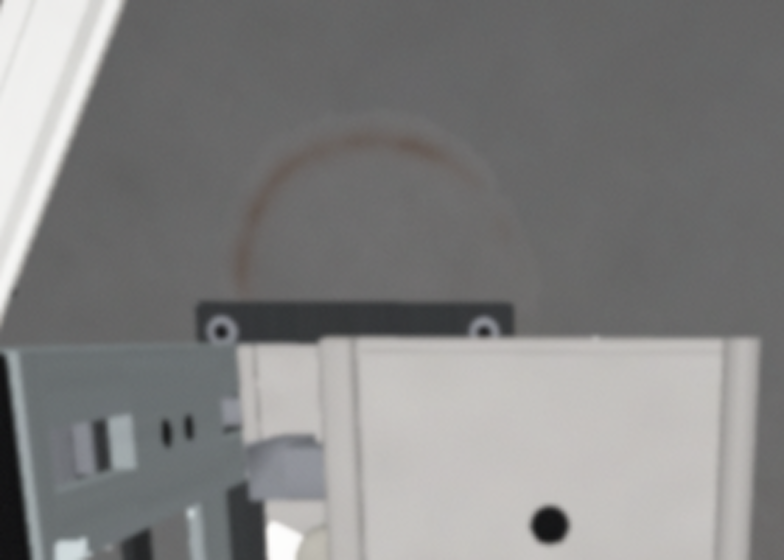

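View pics/c14.png

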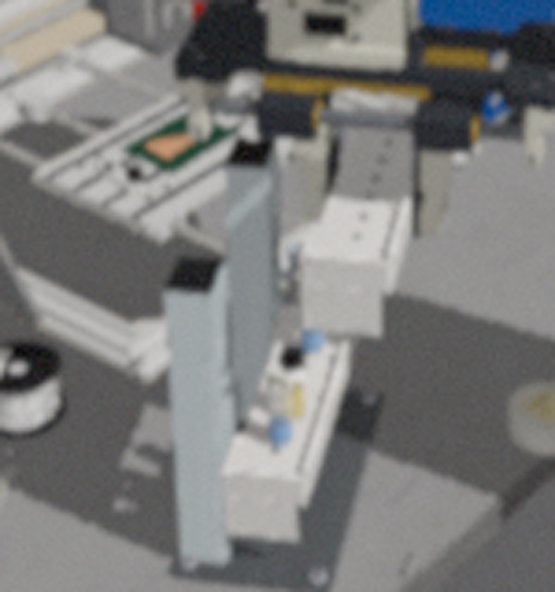

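```bash
python3 - <<'E'
from h import *
s=np.load('pics/w6.npz'); c,sn=np.cos(YAW),np.sin(YAW)
def pr(q): q=np.array(q)/1000; u=proj(s,np.array([RACK[0]+c*q[0]-sn*q[1],RACK[1]+sn*q[0]+c*q[1],q[2]]))[0]; print(q*1000,u.round(1),'crop',((u-(120,0))*2.8).round(0))
for q in((0,-57.5,143.5),(0,-66.5,143.5),(0,-57.5,177),(0,-66.5,177),(0,-77,187),(0,-77,100),(-60,-88,4)): pr(q)
print('shelf')
h=(-44.6,-1.2,201.3)
for q in((0,-77,12),(0,-62,7)): pr(np.add(h,q))
E
python3 - <<'E'
import cv2
a=cv2.imread('pics/w6.png'); cv2.imwrite('pics/c15.png',cv2.resize(a[110:210,115:245],None,fx=6,fy=6,interpolation=2))
E
```

```text
[  0.  -57.5 143.5] [168.3 166.1] crop [135. 465.]
[  0.  -66.5 143.5] [166.3 146.4] crop [130. 410.]
[  0.  -57.5 177. ] [139.7 175.1] crop [ 55. 490.]
[  0.  -66.5 177. ] [136.9 151.7] crop [ 47. 425.]
[  0. -77. 187.] [122.  123.6] crop [  5. 346.]
[  0. -77. 100.] [191.  122.3] crop [199. 342.]
[-60. -88.   4.] [303.3 106.7] crop [513. 299.]
shelf
[-44.6 -78.2 213.3] [233.3 120.2] crop [317. 337.]
[-44.6 -63.2 208.3] [238.8 169.6] crop [333. 475.]
```

View pics/c15.png

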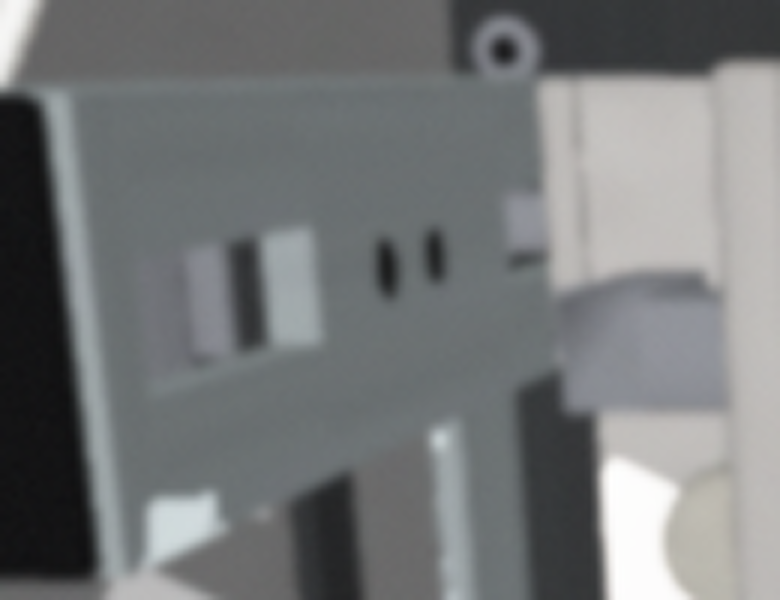

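drive_tool(
  offset=[
    [-4,2,15],
    [-10,2,28],
    [-14,2,34],
    [-14,2,34],
    [-14,2,34],
  ],
  turn=[0,0,0,0,0],
  jaw=[30,30,30,30,30],
)

```text
t: 10.18
ee_pos: [0.4217, 0.2664, 0.1767]
ee_rot: [[-0.879, -0.476, 0.0], [-0.476, 0.879, -0.0], [-0.0, -0.0, -1.0]]
wrist_force: [0.4, -0.2, -1.6]
width: 0.0417
```

```bash
python3 - <<'E'
from h import *
where(); s=snap('wrist','w7'); go(-.03,.0005,.1675)
a=cv2.imread('pics/w7.png'); cv2.imwrite('pics/c16.png',cv2.resize(a[90:210,115:245],None,fx=5,fy=5,interpolation=2))
E
```

```text
t 10.18 hook rack mm [-30.1   1.4 167.7] yaw err 0.05 tilt [-0.e+00 -1.e-04 -1.e+00] F [ 0.4 -0.2 -1.6] M [ 0.01  0.15 -0.04]
t 10.22 F [ 0.4 -0.4 -2.1] M [0.02 0.14 0.07] shift [-0.1 -1.   0.3] turn 0.05 tcp [0.4222 0.2657 0.1765]
```

View pics/c16.png

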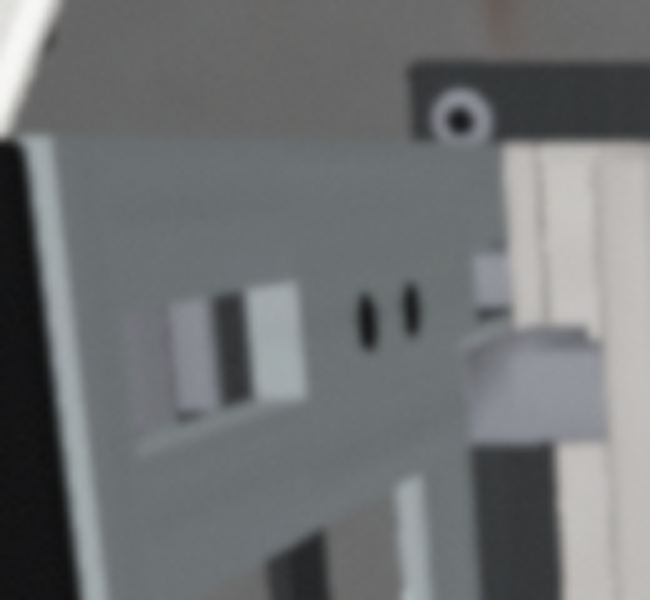

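drive_tool(
  offset=[
    [0,-1,0],
    [-6,-1,0],
    [-12,-1,0],
    [-16,-1,0],
    [-20,-1,0],
    [-20,-1,0],
  ],
  turn=[0,0,0,0,0,0],
  jaw=[30,30,30,30,30,30],
)

```text
t: 10.98
ee_pos: [0.4399, 0.2751, 0.1764]
ee_rot: [[-0.879, -0.476, -0.0], [-0.476, 0.879, -0.0], [0.0, -0.0, -1.0]]
wrist_force: [0.5, 0.5, -2.2]
width: 0.0415
```

```bash
python3 - <<'E'
from h import *
where(); s=snap('wrist','w8'); go(0,.0005,.1675)
a=cv2.imread('pics/w8.png'); cv2.imwrite('pics/c17.png',cv2.resize(a[90:210,115:245],None,fx=5,fy=5,interpolation=2))
E
```

```text
t 10.97 hook rack mm [-10.    0.5 167.4] yaw err 0.04 tilt [ 2.e-04 -1.e-04 -1.e+00] F [ 0.5  0.5 -2.2] M [0.03 0.22 0.08]
t 11.03 F [ 0.7  0.3 -1.9] M [ 0.02  0.18 -0.  ] shift [-10.2   0.1  -0.1] turn 0.04 tcp [0.4486 0.2799 0.1765]
```

View pics/c17.png

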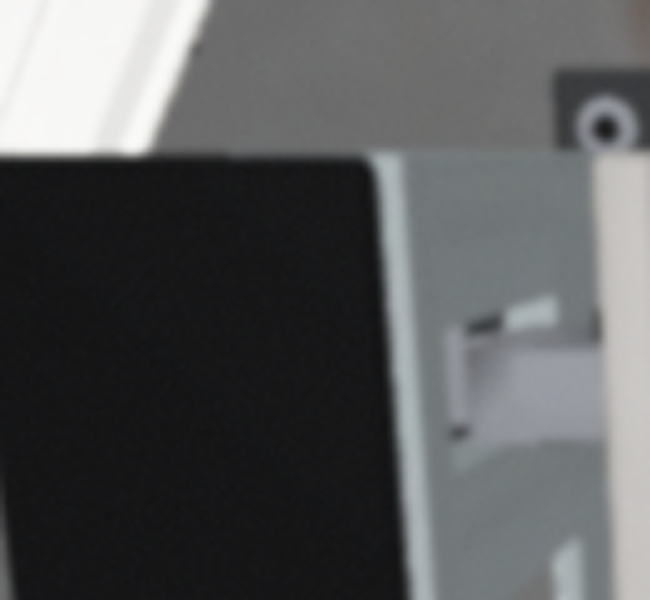

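drive_tool(
  offset=[
    [-3,0,0],
    [-6,0,0],
    [-8,0,0],
    [-9,0,0],
    [-9,0,0],
  ],
  turn=[0,0,0,0,0],
  jaw=[30,30,30,30,30],
)

```text
t: 11.65
ee_pos: [0.4476, 0.2793, 0.1765]
ee_rot: [[-0.879, -0.476, -0.0], [-0.476, 0.879, -0.0], [0.0, -0.0, -1.0]]
wrist_force: [0.3, -0.3, -2.3]
width: 0.0415
```

```bash
python3 - <<'E'
from h import *
where(); s=snap('wrist','w9')
a=cv2.imread('pics/w9.png'); cv2.imwrite('pics/c18.png',cv2.resize(a[90:240,115:285],None,fx=4.5,fy=4,interpolation=2))
E
```

```text
t 11.65 hook rack mm [ -1.2   0.5 167.5] yaw err 0.04 tilt [ 1.e-04 -1.e-04 -1.e+00] F [ 0.3 -0.3 -2.3] M [-0.08  0.19 -0.  ]
```

View pics/c18.png

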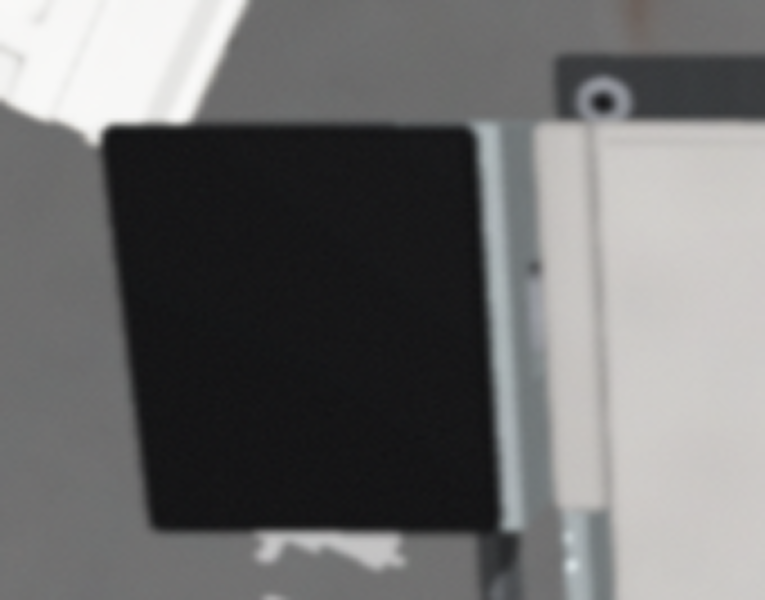

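drive_tool(
  offset=[
    [-0.5,0,0],
    [-1,0,0],
    [-1.5,0,0],
    [-1.5,0,0],
  ],
  turn=[0,0,0,0],
  jaw=[30,30,30,30],
)

```text
t: 12.2
ee_pos: [0.4487, 0.2799, 0.1765]
ee_rot: [[-0.879, -0.476, -0.0], [-0.476, 0.879, -0.0], [0.0, -0.0, -1.0]]
wrist_force: [-1.4, 0.2, -2.3]
width: 0.0416
```

```bash
python3 -c "
from h import *
where()"
```

```text
t 12.2 hook rack mm [  0.    0.4 167.4] yaw err 0.04 tilt [ 5.e-04 -1.e-04 -1.e+00] F [-1.4  0.2 -2.3] M [-0.15  0.48 -0.03]
```

drive_tool(
  offset=[
    [-0.5,0,0],
    [-1,0,0],
    [-1,0,0],
  ],
  turn=[0,0,0],
  jaw=[30,30,30],
)

```text
t: 12.58
ee_pos: [0.4489, 0.2797, 0.1761]
ee_rot: [[-0.879, -0.476, -0.002], [-0.476, 0.879, -0.001], [0.002, -0.0, -1.0]]
wrist_force: [-5.2, -1.9, -1.5]
width: 0.0418
```

```bash
python3 -c "
from h import *
where()"
```

```text
t 12.57 hook rack mm [1.00e-01 2.00e-01 1.67e+02] yaw err 0.02 tilt [ 2.3e-03 -3.0e-04 -1.0e+00] F [-5.2 -1.9 -1.5] M [-0.71  1.89 -0.18]
```

drive_tool(
  offset=[
    [0.5,0,1],
    [0.5,0,2],
    [0.5,0,3],
    [0.5,0,4],
    [0.5,0,5],
    [0.5,0,6],
    [0.5,0,7],
    [0.5,0,7],
  ],
  turn=[0,0,0,0,0,0,0,0],
  jaw=[30,30,30,30,30,30,30,30],
)

```text
t: 13.58
ee_pos: [0.4489, 0.2797, 0.1694]
ee_rot: [[-0.879, -0.476, -0.001], [-0.476, 0.879, -0.001], [0.001, -0.0, -1.0]]
wrist_force: [-5.1, -3.4, 1.1]
width: 0.0417
```

```bash
python3 -c "
from h import *
where()"
```

```text
t 13.57 hook rack mm [1.000e-01 2.000e-01 1.604e+02] yaw err 0.04 tilt [ 1.2e-03 -4.0e-04 -1.0e+00] F [-5.1 -3.4  1.1] M [-1.01  1.98 -0.21]
```

drive_tool(
  offset=[
    [0.5,0,0.5],
    [0.5,0,1],
    [0.5,0,1.5],
    [0.5,0,2],
    [0.5,0,2.5],
    [0.5,0,3],
  ],
  turn=[0,0,0,0,0,0],
  jaw=[30,30,30,30,30,30],
)

```text
t: 14.32
ee_pos: [0.4488, 0.2798, 0.1667]
ee_rot: [[-0.879, -0.476, -0.0], [-0.476, 0.879, -0.0], [0.0, -0.0, -1.0]]
wrist_force: [-4.7, -2.2, 2.4]
width: 0.0419
```

```bash
python3 -c "
from h import *
where()"
```

```text
t 14.32 hook rack mm [1.000e-01 4.000e-01 1.577e+02] yaw err 0.06 tilt [ 3.e-04 -2.e-04 -1.e+00] F [-4.7 -2.2  2.4] M [-0.93  1.87 -0.12]
```

drive_tool(
  offset=[
    [0.2,0,0.5],
    [0.3,0,1],
    [0.3,0,1.5],
    [0.3,0,2],
    [0.3,0,2.5],
  ],
  turn=[0,0,0,0,0],
  jaw=[30,30,30,30,30],
)

```text
t: 14.95
ee_pos: [0.4487, 0.2799, 0.165]
ee_rot: [[-0.879, -0.477, 0.001], [-0.477, 0.879, 0.0], [-0.001, -0.0, -1.0]]
wrist_force: [-9.2, -3.9, 11.5]
width: 0.0418
```

```bash
python3 -c "
from h import *
where()"
```

```text
t 14.95 hook rack mm [1.00e-01 5.00e-01 1.56e+02] yaw err 0.06 tilt [-5.e-04 -1.e-04 -1.e+00] F [-9.2 -3.9 11.5] M [-1.31  3.12 -0.18]
```

drive_tool(
  offset=[
    [0,0,0.3],
    [0,0,0.6],
    [0,0,0.8],
  ],
  turn=[0,0,0],
  jaw=[30,30,30],
)

```text
t: 15.32
ee_pos: [0.4487, 0.28, 0.1648]
ee_rot: [[-0.879, -0.477, 0.001], [-0.477, 0.879, 0.001], [-0.001, 0.0, -1.0]]
wrist_force: [-10.0, -4.8, 14.1]
width: 0.0419
```

```bash
python3 -c "
from h import *
where()"
```

```text
t 15.32 hook rack mm [1.000e-01 5.000e-01 1.558e+02] yaw err 0.06 tilt [-1.1e-03  1.0e-04 -1.0e+00] F [-10.   -4.8  14.1] M [-1.55  3.49 -0.2 ]
```

drive_tool(
  offset=[
    [0.2,0,0.4],
    [0.4,0,0.8],
    [0.4,0,1.2],
    [0.4,0,1.2],
  ],
  turn=[0,0,0,0],
  jaw=[30,30,30,30],
)

```text
t: 15.82
ee_pos: [0.4487, 0.2799, 0.1636]
ee_rot: [[-0.879, -0.477, 0.001], [-0.477, 0.879, 0.001], [-0.002, 0.0, -1.0]]
wrist_force: [-7.9, -4.2, 12.6]
width: 0.0415
```

```bash
python3 -c "
from h import *
where()"
```

```text
t 15.82 hook rack mm [  0.    0.5 154.6] yaw err 0.07 tilt [-1.7e-03  1.0e-04 -1.0e+00] F [-7.9 -4.2 12.6] M [-1.33  2.92 -0.19]
```

```bash
cat > chk.py <<'E'
from h import *
import sys
f=sys.argv[1]; s=snap('wrist',f); st=ctrl.get_state();p=st['ee_pos'];R=st['ee_rot']
for q in((-25,-77,-9),(21,-77,-15)): print(proj(s,p+R@(SH+np.array(q)/1000))[0].round(1))
where()
a=cv2.imread(f'pics/{f}.png'); cv2.imwrite(f'pics/{f}c.png',cv2.resize(a[100:250,180:420],None,fx=3.3,fy=3.3,interpolation=2))
E
python3 chk.py w10
```

```text
[233.1 120.1]
[392.3 120.2]
t 15.88 hook rack mm [  0.    0.5 154.6] yaw err 0.07 tilt [-0.0016  0.     -1.    ] F [-7.5 -4.3 12.6] M [-1.33  2.85 -0.21]
```

View pics/w10c.png

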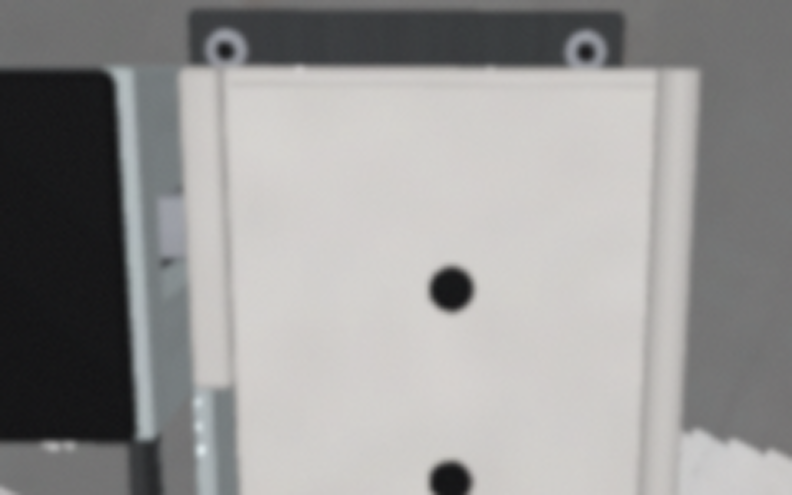

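drive_tool(
  offset=[
    [0.2,0,0.4],
    [0.3,0,0.8],
    [0.3,0,1.2],
    [0.3,0,1.2],
  ],
  turn=[0,0,0,0],
  jaw=[30,30,30,30],
)

```text
t: 16.38
ee_pos: [0.4486, 0.2799, 0.1626]
ee_rot: [[-0.879, -0.477, 0.002], [-0.477, 0.879, 0.001], [-0.002, 0.0, -1.0]]
wrist_force: [-7.8, -3.1, 13.8]
width: 0.0417
```

```bash
python3 -c "
from h import *
where()"
```

```text
t 16.38 hook rack mm [  0.    0.5 153.7] yaw err 0.07 tilt [-2.2e-03  1.0e-04 -1.0e+00] F [-7.8 -3.1 13.8] M [-1.38  2.68 -0.22]
```

drive_tool(
  offset=[
    [0,0,0.4],
    [0,0,0.8],
    [0,0,1.2],
    [0,0,1.2],
  ],
  turn=[0,0,0,0],
  jaw=[30,30,30,30],
)

```text
t: 16.88
ee_pos: [0.4486, 0.2799, 0.1616]
ee_rot: [[-0.879, -0.477, 0.002], [-0.477, 0.879, 0.001], [-0.002, 0.0, -1.0]]
wrist_force: [-8.4, -4.9, 15.7]
width: 0.042
```

```bash
python3 chk.py w11
```

```text
[233.2 120.2]
[392.4 120.3]
t 16.93 hook rack mm [ -0.    0.5 152.7] yaw err 0.08 tilt [-2.3e-03  2.0e-04 -1.0e+00] F [-9.1 -4.7 15.6] M [-1.5   3.03 -0.2 ]
```

View pics/w11c.png

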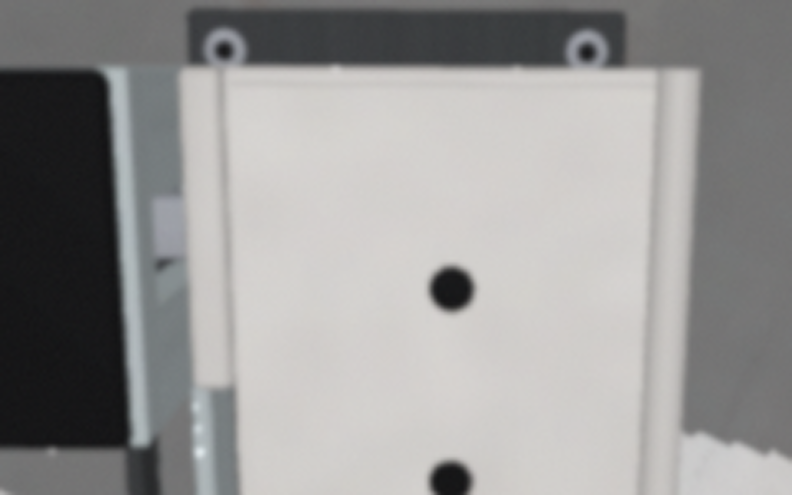

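drive_tool(
  offset=[
    [0,0,0.4],
    [0,0,0.8],
    [0,0,1.2],
    [0,0,1.2],
  ],
  turn=[0,0,0,0],
  jaw=[30,30,30,30],
)

```text
t: 17.42
ee_pos: [0.4486, 0.2799, 0.1608]
ee_rot: [[-0.879, -0.477, 0.002], [-0.477, 0.879, 0.001], [-0.002, 0.0, -1.0]]
wrist_force: [-10.8, -5.7, 19.2]
width: 0.0422
```

```bash
python3 -c "
from h import *
where()"
```

```text
t 17.43 hook rack mm [ -0.    0.5 151.8] yaw err 0.09 tilt [-2.4e-03  1.0e-04 -1.0e+00] F [-10.8  -5.7  19.2] M [-1.67  3.65 -0.17]
```

drive_tool(
  offset=[
    [0.4,0,0.3],
    [0.8,0,0.6],
    [0.8,0,0.8],
    [0.8,0,0.8],
  ],
  turn=[0,0,0,0],
  jaw=[30,30,30,30],
)

```text
t: 17.92
ee_pos: [0.4484, 0.2798, 0.1605]
ee_rot: [[-0.879, -0.477, 0.003], [-0.477, 0.879, 0.002], [-0.004, 0.0, -1.0]]
wrist_force: [-9.9, -5.2, 21.4]
width: 0.042
```

```bash
python3 -c "
from h import *
where()"
```

```text
t 17.93 hook rack mm [ -0.2   0.6 151.6] yaw err 0.11 tilt [-3.8e-03  1.0e-04 -1.0e+00] F [-9.9 -5.2 21.4] M [-1.71  3.32 -0.11]
```

drive_tool(
  offset=[
    [0,0,0.4],
    [0,0,0.8],
    [0,0,0.8],
  ],
  turn=[0,0,0],
  jaw=[30,30,30],
)

```text
t: 18.3
ee_pos: [0.4482, 0.2797, 0.16]
ee_rot: [[-0.879, -0.477, 0.003], [-0.477, 0.879, 0.002], [-0.004, 0.0, -1.0]]
wrist_force: [-11.5, -5.9, 24.8]
width: 0.0417
```

```bash
python3 -c "
from h import *
where()"
```

```text
t 18.3 hook rack mm [ -0.4   0.6 151.1] yaw err 0.11 tilt [-3.6e-03  1.0e-04 -1.0e+00] F [-11.5  -5.9  24.8] M [-1.89  4.05 -0.12]
```

drive_tool(
  offset=[
    [0,0,0.4],
    [0,0,0.8],
    [0,0,0.8],
  ],
  turn=[0,0,0],
  jaw=[30,30,30],
)

```text
t: 18.68
ee_pos: [0.4479, 0.2796, 0.1593]
ee_rot: [[-0.879, -0.477, 0.003], [-0.477, 0.879, 0.002], [-0.003, 0.0, -1.0]]
wrist_force: [-14.5, -6.6, 27.2]
width: 0.0417
```

```bash
python3 chk.py w12
```

```text
[233.1 120.2]
[392.3 120.3]
t 18.73 hook rack mm [ -0.8   0.6 150.4] yaw err 0.12 tilt [-3.e-03  1.e-04 -1.e+00] F [-13.8  -6.6  26.8] M [-2.12  4.79 -0.06]
```

View pics/w12c.png

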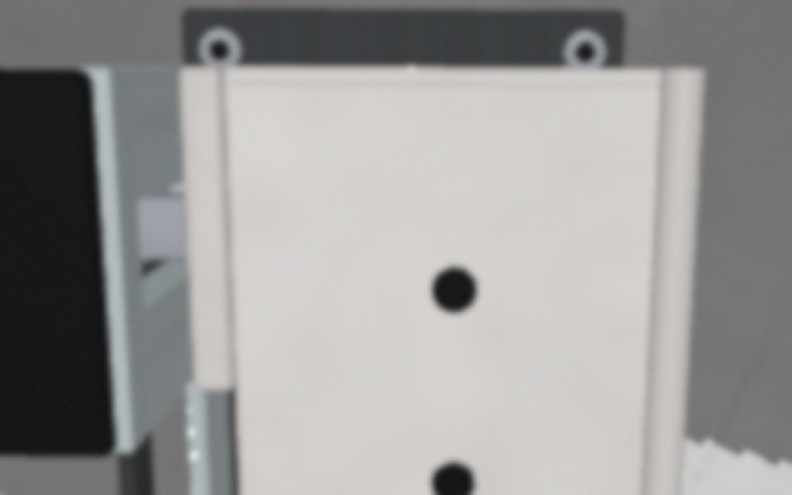

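drive_tool(
  offset=[
    [0,0,0.4],
    [0,0,0.8],
    [0,0,0.8],
  ],
  turn=[0,0,0],
  jaw=[30,30,30],
)

```text
t: 19.1
ee_pos: [0.4475, 0.2793, 0.1584]
ee_rot: [[-0.879, -0.477, 0.002], [-0.477, 0.879, 0.001], [-0.002, 0.0, -1.0]]
wrist_force: [-15.0, -6.4, 28.3]
width: 0.0422
```

```bash
python3 -c "
from h import *
where()"
```

```text
t 19.1 hook rack mm [ -1.3   0.5 149.5] yaw err 0.11 tilt [-0.0021  0.     -1.    ] F [-15.   -6.4  28.3] M [-2.25  5.59 -0.08]
```

```bash
python3 chk.py w13; python3 - <<'E'
from h import *
snap('scene','s13')
a=cv2.imread('pics/s13.png')
cv2.imwrite('pics/c19.png',cv2.resize(a[200:360,200:350],None,fx=3.7,fy=3.7,interpolation=2))
E
```

```text
[233.1 120.2]
[392.3 120.2]
t 19.15 hook rack mm [ -1.2   0.5 149.5] yaw err 0.11 tilt [-0.0021 -0.     -1.    ] F [-16.1  -6.5  29.1] M [-2.27  5.62 -0.04]
```

View pics/w13c.png

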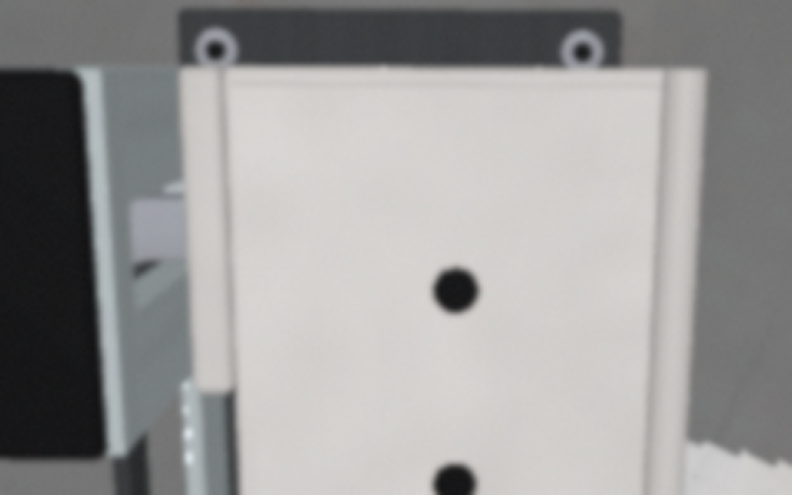

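View pics/c19.png

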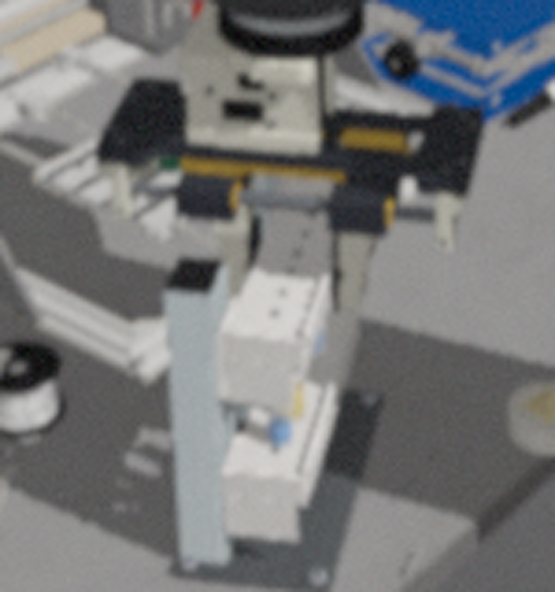

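```bash
python3 - <<'E'
from h import *
def g(f): return cv2.imread(f'pics/{f}.png',0)
ref=g('w9'); x0,x1,y0,y1=238,392,112,290
mask=np.zeros_like(ref); mask[y0:y1,x0-6:x1+4]=255
for f in('w10','w11','w12','w13'):
    M=np.eye(3,dtype=np.float32)
    try:
        cc,M=cv2.findTransformECC(ref,g(f),M[:2].copy(),cv2.MOTION_AFFINE,(3,200,1e-7),mask,5)
    except Exception as e: print(e); continue
    A=M[:,:2]; c=np.array([315,150.]); d=A@c+M[:,2]-c
    print(f,round(cc,4),'scale x %.4f y %.4f'%(A[0,0],A[1,1]),'shear',A[0,1].round(4),A[1,0].round(4),'shift@',c,d.round(2))
E
```

```text
w10 0.9893 scale x 1.0069 y 1.0023 shear -0.0059 0.005 shift@ [315. 150.] [ 0.59 -0.05]
w11 0.9856 scale x 1.0080 y 1.0023 shear -0.0065 0.0053 shift@ [315. 150.] [ 0.65 -0.08]
w12 0.9689 scale x 1.0179 y 1.0074 shear -0.0083 0.0045 shift@ [315. 150.] [ 1.42 -0.08]
w13 0.9565 scale x 1.0194 y 1.0097 shear -0.005 0.0033 shift@ [315. 150.] [ 1.66 -0.01]
```

drive_tool(
  offset=[
    [0,0,-1],
    [0,0,-2],
    [0,0,-3],
    [0,0,-3],
  ],
  turn=[0,0,0,0],
  jaw=[30,30,30,30],
)

```text
t: 19.7
ee_pos: [0.4476, 0.2793, 0.1593]
ee_rot: [[-0.879, -0.477, 0.001], [-0.477, 0.879, 0.001], [-0.001, 0.0, -1.0]]
wrist_force: [-6.2, -2.8, 9.0]
width: 0.0424
```

```bash
python3 -c "
from h import *
where()"
```

```text
t 19.7 hook rack mm [ -1.2   0.5 150.3] yaw err 0.07 tilt [-1.1e-03  1.0e-04 -1.0e+00] F [-6.2 -2.8  9. ] M [-1.22  2.54  0.  ]
```

drive_tool(
  offset=[
    [0,0,-1],
    [0,0,-2],
    [0,0,-2],
  ],
  turn=[0,0,0],
  jaw=[30,30,30],
)

```text
t: 20.08
ee_pos: [0.4477, 0.2794, 0.1602]
ee_rot: [[-0.879, -0.476, 0.001], [-0.476, 0.879, 0.0], [-0.001, 0.0, -1.0]]
wrist_force: [0.4, -1.6, -3.0]
width: 0.0421
```

```bash
python3 -c "
from h import *
where()"
```

```text
t 20.07 hook rack mm [ -1.1   0.5 151.2] yaw err 0.05 tilt [-6.e-04  0.e+00 -1.e+00] F [ 0.4 -1.6 -3. ] M [-0.48  0.   -0.03]
```

drive_tool(
  offset=[
    [0,0,-1],
    [0,0,-1.5],
    [0,0,-1.5],
  ],
  turn=[0,0,0],
  jaw=[30,30,30],
)

```text
t: 20.45
ee_pos: [0.4478, 0.2795, 0.1616]
ee_rot: [[-0.879, -0.476, 0.001], [-0.476, 0.879, 0.001], [-0.001, 0.0, -1.0]]
wrist_force: [6.0, 0.3, -7.8]
width: 0.0422
```

```bash
python3 chk.py w14
```

```text
[233.1 120.3]
[392.3 120.4]
t 20.5 hook rack mm [ -0.9   0.6 152.6] yaw err 0.05 tilt [-9.e-04  1.e-04 -1.e+00] F [ 5.7  0.5 -7.7] M [ 0.01 -1.5  -0.1 ]
```

```bash
cat > ecc.py <<'E'
from h import *
import sys
def g(f): return cv2.imread(f'pics/{f}.png',0)
ref=g('w9'); x0,x1,y0,y1=238,392,112,290
mask=np.zeros_like(ref); mask[y0:y1,x0-6:x1+4]=255
for f in sys.argv[1:]:
    cc,M=cv2.findTransformECC(ref,g(f),np.eye(3,dtype=np.float32)[:2].copy(),cv2.MOTION_AFFINE,(3,200,1e-7),mask,5)
    A=M[:,:2]; c=np.array([315,150.]); d=A@c+M[:,2]-c
    print(f,round(cc,4),'scale x %.4f y %.4f'%(A[0,0],A[1,1]),'shift@',d.round(2))
E
python3 ecc.py w13 w14; sed -n 1,3p /dev/null
```

```text
w13 0.9565 scale x 1.0194 y 1.0097 shift@ [ 1.66 -0.01]
w14 0.9734 scale x 1.0114 y 1.0031 shift@ [ 0.48 -0.16]
```

View pics/w14c.png

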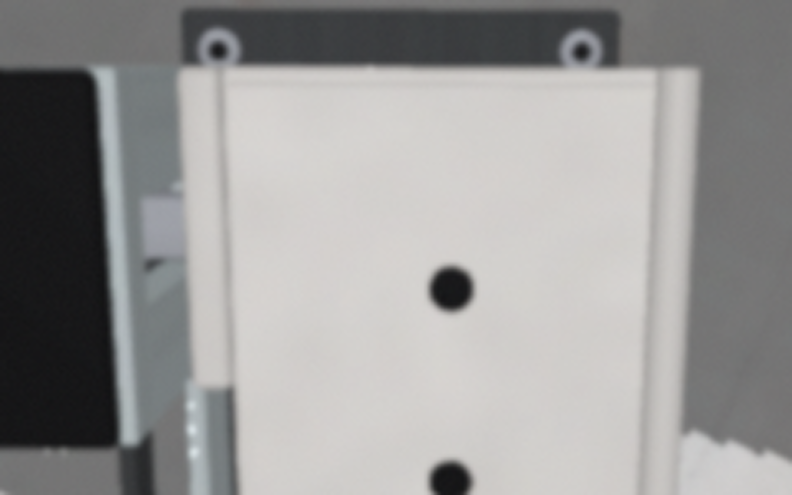

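drive_tool(
  offset=[
    [0.2,0,-0.8],
    [0.5,0,-1.5],
    [0.5,0,-1.5],
  ],
  turn=[0,0,0],
  jaw=[30,30,30],
)

```text
t: 20.88
ee_pos: [0.4473, 0.2794, 0.1626]
ee_rot: [[-0.879, -0.476, 0.0], [-0.476, 0.879, 0.001], [-0.001, 0.0, -1.0]]
wrist_force: [6.5, 1.6, -13.3]
width: 0.0418
```

```bash
python3 -c "
from h import *
where()"
```

```text
t 20.88 hook rack mm [ -1.4   0.7 153.6] yaw err 0.03 tilt [-7.e-04  3.e-04 -1.e+00] F [  6.5   1.6 -13.3] M [ 0.42 -2.26 -0.12]
```

drive_tool(
  offset=[
    [0,0,1],
    [0,0,2],
    [0,0,2],
    [0,0,2],
    [0,0,2],
    [0,0,2],
  ],
  turn=[0,0,0,0,0,0],
  jaw=[30,30,30,60,60,60],
)

```text
t: 21.62
ee_pos: [0.4466, 0.2788, 0.1612]
ee_rot: [[-0.879, -0.476, -0.0], [-0.476, 0.879, -0.0], [0.0, -0.0, -1.0]]
wrist_force: [-0.8, 0.2, -0.0]
width: 0.0594
```

```bash
python3 chk.py w15; python3 ecc.py w14 w15
```

```text
[232.9 120.2]
[392.1 120.2]
t 21.68 hook rack mm [ -2.2   0.5 152.2] yaw err 0.05 tilt [ 3.e-04 -0.e+00 -1.e+00] F [ 0.7  0.  -0.2] M [ 0.04  0.15 -0.  ]
w14 0.9734 scale x 1.0114 y 1.0031 shift@ [ 0.48 -0.16]
w15 0.988 scale x 1.0110 y 1.0128 shift@ [-4.13  0.61]
```

View pics/w15c.png

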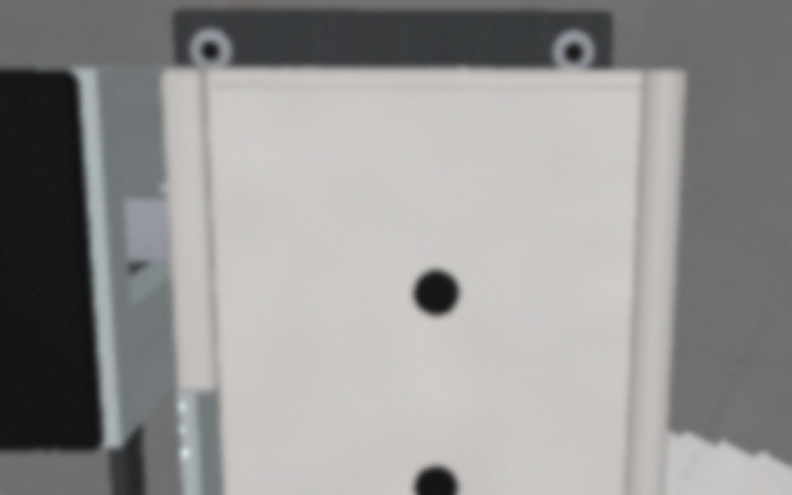

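drive_tool(
  offset=[
    [0,0,0],
    [0,0,-5],
    [0,0,-20],
    [0,0,-60],
    [0,0,-100],
    [0,0,-110],
    [0,0,-110],
    [0,0,-110],
  ],
  turn=[0,0,0,0,0,0,0,0],
  jaw=[75,75,75,75,75,75,75,75],
)

```text
t: 22.68
ee_pos: [0.4464, 0.2785, 0.2703]
ee_rot: [[-0.879, -0.476, -0.001], [-0.476, 0.879, -0.001], [0.002, -0.0, -1.0]]
wrist_force: [-0.0, 0.5, -0.7]
width: 0.0749
```

```bash
python3 - <<'E'
from h import *
where(); s=snap('wrist','w16'); t=snap('scene','s16')
a=cv2.imread('pics/w16.png'); cv2.imwrite('pics/w16c.png',cv2.resize(a[60:290,130:400],None,fx=2.6,fy=2.6,interpolation=2))
a=cv2.imread('pics/s16.png'); cv2.imwrite('pics/s16c.png',cv2.resize(a[230:360,230:330],None,fx=4.6,fy=4.6,interpolation=2))
E
```

```text
t 22.68 hook rack mm [ -2.7   0.3 261.3] yaw err 0.04 tilt [ 1.6e-03 -3.0e-04 -1.0e+00] F [-0.   0.5 -0.7] M [-0.06  0.13 -0.02]
```

View pics/w16.png

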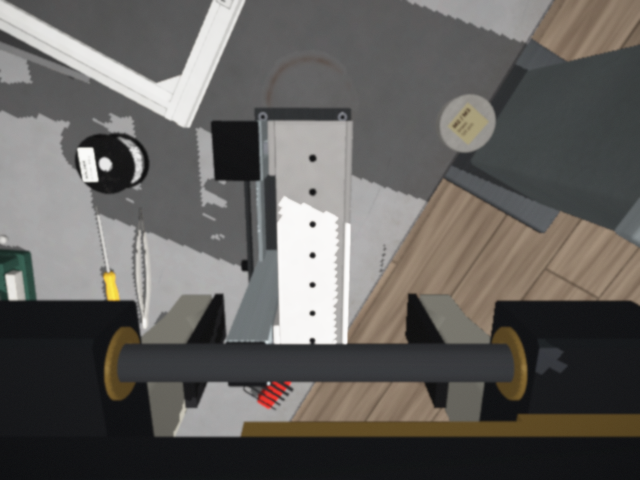

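View pics/s16c.png

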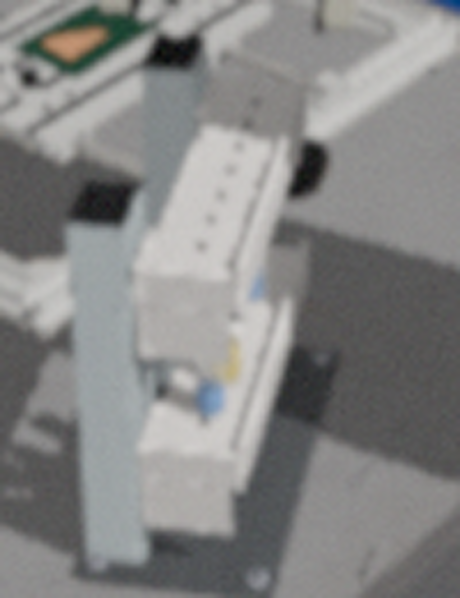

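drive_tool(
  offset=[
    [-12,0,0],
    [-12,0,10],
    [-12,0,30],
    [-12,0,50],
    [-12,0,65],
    [-12,0,74],
    [-12,0,76],
    [-12,0,76],
  ],
  turn=[0,0,0,0,0,0,0,0],
  jaw=[0,0,0,0,0,0,0,0],
)

```text
t: 23.78
ee_pos: [0.4576, 0.2848, 0.1956]
ee_rot: [[-0.879, -0.476, 0.0], [-0.476, 0.879, 0.0], [-0.001, 0.0, -1.0]]
wrist_force: [-0.1, -0.0, -0.0]
width: 0.0025
```

```bash
python3 -c "
from h import *
where(); print(ctrl.get_state()['ee_pos'][2],ctrl.get_state()['width'])"
```

```text
t 23.77 hook rack mm [ 10.2   0.6 186.6] yaw err 0.05 tilt [-5.e-04  1.e-04 -1.e+00] F [-0.1 -0.  -0. ] M [ 0.05  0.14 -0.07]
0.1956146718816092 0.0025282734275117623
```

Tips at about z = 0.1706. Continue slowly to touch.

drive_tool(
  offset=[
    [0,0,1],
    [0,0,2],
    [0,0,3],
    [0,0,3.5],
    [0,0,4],
  ],
  turn=[0,0,0,0,0],
  jaw=[0,0,0,0,0],
)

```text
t: 24.4
ee_pos: [0.4574, 0.2846, 0.1912]
ee_rot: [[-0.879, -0.476, 0.0], [-0.476, 0.879, 0.0], [-0.0, 0.0, -1.0]]
wrist_force: [0.6, 0.9, -0.4]
width: 0.0
```

```bash
python3 -c "
from h import *
where(); print(ctrl.get_state()['ee_pos'][2]-.025)"
```

```text
t 24.4 hook rack mm [ 10.    0.5 182.2] yaw err 0.05 tilt [-0.  0. -1.] F [ 0.6  0.9 -0.4] M [-0.01  0.09  0.01]
0.16624043399344146
```

drive_tool(
  offset=[
    [0,0,0.5],
    [0,0,1],
    [0,0,1.5],
    [0,0,2],
  ],
  turn=[0,0,0,0],
  jaw=[0,0,0,0],
)

```text
t: 24.9
ee_pos: [0.4574, 0.2846, 0.1895]
ee_rot: [[-0.879, -0.476, 0.0], [-0.476, 0.879, -0.0], [-0.0, -0.0, -1.0]]
wrist_force: [-3.4, -1.1, 5.2]
width: -0.0
```

```bash
python3 -c "
from h import *
where(); print(ctrl.get_state()['ee_pos'][2]-.025)"
```

```text
t 24.9 hook rack mm [  9.9   0.5 180.5] yaw err 0.05 tilt [-1.e-04 -0.e+00 -1.e+00] F [-3.4 -1.1  5.2] M [-0.48  0.99 -0.08]
0.16450966998129343
```

drive_tool(
  offset=[
    [0,0,0.5],
    [0,0,1],
    [0,0,1.5],
    [0,0,2],
    [0,0,2.3],
    [0,0,2.3],
  ],
  turn=[0,0,0,0,0,0],
  jaw=[0,0,0,0,0,0],
)

```text
t: 25.65
ee_pos: [0.4574, 0.2846, 0.1883]
ee_rot: [[-0.879, -0.477, 0.001], [-0.477, 0.879, 0.0], [-0.001, -0.0, -1.0]]
wrist_force: [-5.3, -2.6, 14.5]
width: -0.0
```

```bash
python3 -c "
from h import *
where(); print(ctrl.get_state()['ee_pos'][2]-.025)"
```

```text
t 25.65 hook rack mm [ 10.    0.4 179.3] yaw err 0.07 tilt [-8.e-04 -1.e-04 -1.e+00] F [-5.3 -2.6 14.5] M [-0.98  2.4  -0.02]
0.16330318956035195
```

drive_tool(
  offset=[
    [0,0,0.5],
    [0,0,1],
    [0,0,1.4],
    [0,0,1.4],
  ],
  turn=[0,0,0,0],
  jaw=[0,0,0,0],
)

```text
t: 26.15
ee_pos: [0.4575, 0.2846, 0.188]
ee_rot: [[-0.879, -0.477, 0.001], [-0.477, 0.879, 0.001], [-0.001, -0.0, -1.0]]
wrist_force: [-9.4, -4.5, 21.7]
width: 0.0003
```

```bash
python3 -c "
from h import *
where(); print(ctrl.get_state()['ee_pos'][2]-.025)"
```

```text
t 26.15 hook rack mm [ 10.    0.4 179.1] yaw err 0.09 tilt [-1.5e-03 -2.0e-04 -1.0e+00] F [-9.4 -4.5 21.7] M [-1.44  3.8  -0.02]
0.16303320768541732
```

drive_tool(
  offset=[
    [0,0,0.5],
    [0,0,0.9],
    [0,0,0.9],
  ],
  turn=[0,0,0],
  jaw=[0,0,0],
)

```text
t: 26.52
ee_pos: [0.4575, 0.2845, 0.1878]
ee_rot: [[-0.879, -0.477, 0.002], [-0.477, 0.879, 0.001], [-0.002, -0.0, -1.0]]
wrist_force: [-12.4, -5.2, 28.4]
width: 0.0004
```

```bash
python3 -c "
from h import *
where(); print(ctrl.get_state()['ee_pos'][2]-.025)"
```

```text
t 26.52 hook rack mm [ 10.    0.4 178.8] yaw err 0.1 tilt [-1.8e-03 -2.0e-04 -1.0e+00] F [-12.4  -5.2  28.4] M [-1.76  4.66  0.03]
0.16276672933555708
```

drive_tool(
  offset=[
    [0,0,-4],
    [0,0,-9],
    [0,15,-9],
    [0,30,-9],
    [0,30,-7],
    [0,30,-6],
    [0,30,-5.2],
    [0,30,-4.6],
    [0,30,-4.6],
  ],
  turn=[0,0,0,0,0,0,0,0,0],
  jaw=[0,0,0,0,0,0,0,0,0],
)

```text
t: 27.65
ee_pos: [0.4432, 0.3108, 0.1892]
ee_rot: [[-0.879, -0.476, -0.0], [-0.476, 0.879, -0.0], [0.0, -0.0, -1.0]]
wrist_force: [-0.3, 0.2, 0.2]
width: 0.0003
```

```bash
python3 -c "
from h import *
where(); print(ctrl.get_state()['ee_pos'][2]-.025)"
```

```text
t 27.65 hook rack mm [  9.9  30.3 180.2] yaw err 0.03 tilt [ 1.e-04 -0.e+00 -1.e+00] F [-0.3  0.2  0.2] M [0.01 0.13 0.01]
0.16422502426963614
```

drive_tool(
  offset=[
    [0,0,-3],
    [0,-20,-4.4],
    [0,-40,-4.4],
    [0,-60,-4.4],
    [0,-60,-3],
    [0,-60,-2],
    [0,-60,-1],
    [0,-60,0],
    [0,-60,0],
  ],
  turn=[0,0,0,0,0,0,0,0,0],
  jaw=[0,0,0,0,0,0,0,0,0],
)

```text
t: 28.78
ee_pos: [0.4715, 0.2585, 0.1891]
ee_rot: [[-0.879, -0.477, -0.0], [-0.477, 0.879, -0.0], [0.0, -0.0, -1.0]]
wrist_force: [0.2, 0.1, 0.7]
width: 0.0005
```

```bash
python3 -c "
from h import *
where(); print(ctrl.get_state()['ee_pos'][2]-.025)"
```

```text
t 28.77 hook rack mm [ 10.  -29.2 180.1] yaw err 0.08 tilt [ 2.e-04 -1.e-04 -1.e+00] F [0.2 0.1 0.7] M [-0.01  0.16  0.01]
0.1641463405622984
```

drive_tool(
  offset=[
    [0,0,0.4],
    [0,0,0.8],
    [0,0,1.2],
    [0,0,1.2],
  ],
  turn=[0,0,0,0],
  jaw=[0,0,0,0],
)

```text
t: 29.28
ee_pos: [0.4717, 0.2584, 0.1886]
ee_rot: [[-0.879, -0.477, 0.0], [-0.477, 0.879, 0.0], [-0.001, 0.0, -1.0]]
wrist_force: [-2.2, -0.1, 4.9]
width: 0.0002
```

```bash
python3 -c "
from h import *
where(); print(ctrl.get_state()['ee_pos'][2]-.025)"
```

```text
t 29.27 hook rack mm [ 10.1 -29.4 179.6] yaw err 0.06 tilt [-5.e-04  2.e-04 -1.e+00] F [-2.2 -0.1  4.9] M [0.06 1.25 0.05]
0.16360509418632976
```

drive_tool(
  offset=[
    [0,0,-3],
    [0,20,-4],
    [0,40,-4],
    [0,60,-3],
    [0,60,-1],
    [0,60,0],
    [0,60,0.6],
    [0,60,1.2],
    [0,60,1.2],
  ],
  turn=[0,0,0,0,0,0,0,0,0],
  jaw=[0,0,0,0,0,0,0,0,0],
)

```text
t: 30.4
ee_pos: [0.4432, 0.3119, 0.1883]
ee_rot: [[-0.879, -0.477, 0.001], [-0.477, 0.879, 0.002], [-0.002, 0.001, -1.0]]
wrist_force: [-6.0, 2.5, 11.9]
width: 0.0005
```

```bash
python3 -c "
from h import *
where(); print(ctrl.get_state()['ee_pos'][2]-.025)"
```

```text
t 30.4 hook rack mm [ 10.5  31.3 179.4] yaw err 0.07 tilt [-0.0021  0.0014 -1.    ] F [-6.   2.5 11.9] M [0.77 2.52 0.03]
0.1633188052304849
```

drive_tool(
  offset=[
    [0,0,-4],
    [0,-15,-12],
    [0,-30,-40],
    [0,-30,-80],
    [0,-30,-110],
    [0,-30,-110],
    [0,-30,-110],
  ],
  turn=[0,0,0,0,0,0,0],
  jaw=[0,0,0,0,0,0,0],
)

```text
t: 31.28
ee_pos: [0.4573, 0.2838, 0.2964]
ee_rot: [[-0.88, -0.476, -0.001], [-0.476, 0.88, -0.0], [0.001, -0.0, -1.0]]
wrist_force: [-0.4, 0.1, 0.1]
width: 0.0003
```

```bash
python3 - <<'E'
from h import *
where(); snap('wrist','w17'); snap('scene','s17')
a=cv2.imread('pics/s17.png');b=cv2.imread('pics/s16.png'); cv2.imwrite('pics/s17c.png',np.hstack([cv2.resize(k[230:360,230:315],None,fx=4.5,fy=4.5,interpolation=2) for k in(b,a)]))
E
```

```text
t 31.27 hook rack mm [ 9.500e+00 -2.000e-01  2.873e+02] yaw err 0.01 tilt [ 8.e-04 -0.e+00 -1.e+00] F [-0.4  0.1  0.1] M [-0.    0.18  0.04]
```

View pics/s17c.png

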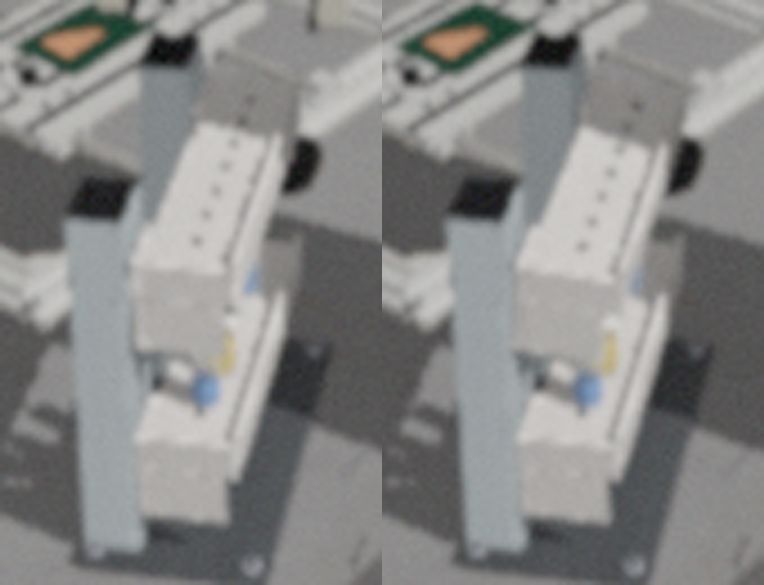

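View pics/w17.png

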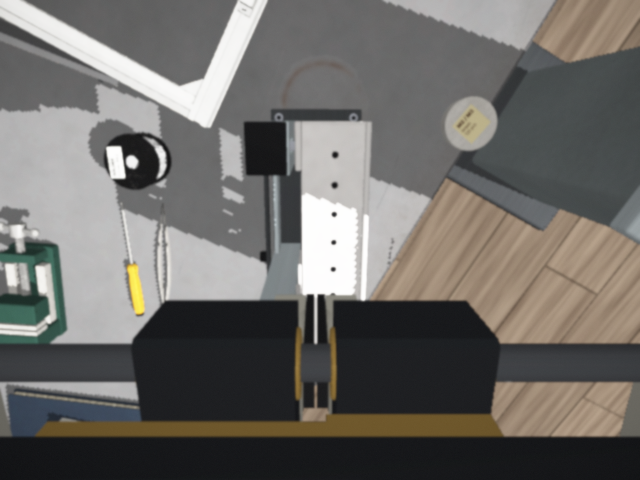

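```bash
python3 -c "
from bench import ctrl
print(ctrl.hand_in())"
```

```text
the job is handed in; nothing more can be done
None
```

I fitted the shelf into the upper slots, pressed it home and handed the job in at about 31 s. I believe both latches are shut, but I never saw them directly.

- **Insertion:** I gripped the shelf at mid-length and put both hooks into the upper slots. The hook plates rested on the uprights with the hooks about 24 mm above the slot points.
- **First press:** I pressed down in small steps up to about 30 N at the wrist. A lift of about 11 N did not free the shelf, so I let go.
- **Second press:** I pressed the middle of the deck with closed fingertips up to about 28 N. The last steps moved only about 0.3 mm each for 7 N, which felt like the hard stop.
- **Last checks:** Light touches 30 mm either side of the middle found the deck level to about 0.3 mm. It rests about 1 mm above the stop, where an unlatched shelf should spring up several millimetres. That puts the hooks about 8 mm above the slot points. The last pictures show the shelf level, the vials standing and the gripper clear.

**What disagreed:**
- The shelf slipped about 1 mm in the grip during the first press.
- It rested about 1 mm higher after the first release than after the second press, so one end may only have latched on the second.
- Triangulated heights came out about 5 mm lower than the heights in the task text, so I used the text's heights together with touch.

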